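# Find the sound blade switch by pressing, fit it in its housing and prove it

## Robot

A 6-joint arm with a two-finger parallel gripper is mounted at the origin on a cart in front of the work surface, level with it; the furniture and walls round the work are solid. World frame = base frame: x ahead of the robot, y to its left, z up, the work surface at z = 0. Lengths are in mm, angles in degrees, forces in N, time in s.
With the tool pointing down it reaches from about 350 to 1000 mm from the base axis. Payload 7.1 kg.
Tool frame: the origin (TCP) lies between the finger pads; the fingertips stand 11 mm ahead of it and the grasp point (between the pads) lies 8 mm behind it; z points along the fingers, y is the direction in which the jaws open and shut (so a half turn about z gives the same grasp; the last joint's range is limited). The gripper opens to 85 mm and grips with 20 to 120 N. Pads are 22 mm wide; open, the fingers measure 114 mm over their backs; the gripper's body (76 mm by 85 mm) begins 54 mm behind the grasp point. The pads swing forward as they close: fully open they stand 13 mm farther back than shut.
Start: joints at [-66.75, 24.242, 93.386, -0, 62.372, -1.089], TCP at [257.602, -569.426, 242.319] pointing down, gripper open.
Joint ranges: [-172.04, 172.04], [-51.8, 120.97], [4.93, 147.93], [-75.15, 255.16], [6.16, 154.13], [-145.62, 145.62]. Speed limits (degrees/s): [136.94, 136.94, 172.46, 180, 180, 180].

## Interface

Orientations are given as a 3x3 rotation matrix whose columns are the frame's x, y, z axes.
In Python, from workcell import manip gives the robot as it stands. The module is installed in compiled form; this text tells all that it offers.
- The arm moves only by the tool carry_out, never from a script. Its argument "moves" is one flat list of numbers, 7 for each row, row after row: the shift along the tool's x, y, z in m, then the turn, a rotation vector about the tool's x, y, z in rad, then the gripper command: -1 is fully open, 1 is shut, values between are in proportion. In form: [x, y, z, ax, ay, az, grip, x, y, z, ax, ay, az, grip, ...]. A call has exactly 5 rows; each row is the pose to reach, as a shift and turn from the pose commanded when the call began, along the tool's axes at that moment; what a row does not reach only later rows make up. A row lasts 1/12 s, in which the tool goes at most 41.7 mm and 7.16 degrees, less where a joint would pass 70% of its speed; a pose out of reach is approached as far as the arm can. A call with a gripper value outside its range is refused whole. The fingers move at their own pace and stop on an object; "squeeze" is the grip in N (left out, the last holds). Time passes only in rows, so rows that repeat a pose let the fingers close, or fill a call up. It gives the time, the measured TCP pose, the force and the opening at its end, in the units of the state.
- manip.get_obs(): the state, without advancing time (a new reading comes with each control period).
- manip.read_camera(name): name is "side" or "top"; returns a dict with "color" (420x560x3 uint8, red, green, blue), "z_map" (420x560 float32, mm along the optical axis (not along the pixel's ray), 0 where there is no reading), "fx", "fy", "cx", "cy" (pixels), "world_from_camera" (4x4, takes a point from camera to world coordinates). Camera axes: x right, y down, z forward; pixel columns grow to the right and rows downward; lengths in mm; the calibration is good to about 2 mm. A picture is of the moment at which its call begins.
- manip.job_done(): hands the job in, once; it reports no verdict.
Trained networks look in a picture, given as the dict that the camera call returned (one of the last four; its "shot" number tells which), for a name from the list of things; names that differ only in an ending like _2 or _b are one class to them, and where a whole thing is asked for, a point or a joint stands for the part that bears it (a point fixed in the world has none). Each returns a list of dicts, best first, with "p" (0 to 1); they miss things now and then, are a little off and sometimes report something else, mostly with a low value. They report only what shows in the picture. A call takes as long as a camera call.
- manip.regions_of(thing, picture): "region" (420x560 bool, what is visible of it) and "rect" ([left, top, right, bottom] in pixels, round what is visible of it).
- manip.place_of(thing, picture): "location" ([column, row] in pixels: a listed point, or the origin of a listed thing).
The state is a dict: "clock": time; "joint_pos": joint angles; "dq": joint speeds; "joint_torque": joint torques, N m; "tool_pos": TCP position; "ee_rot": TCP orientation; "force": force on the tool from outside, world axes, zero at the start; "wrist_torque": the same for the moment, N m; "width": opening from 0.0 (shut) to 1.0 (fully open).
Only numpy, scipy, OpenCV 4.12 (cv2) and the standard library are available. Lean on these libraries where they do the work, as an engineer would, in place of code of your own. Each camera call takes 0.05 s, during which the arm holds its last target.

## Task

Three blade switches from the centrifuge lid lie on the black mat and only one is still good: with its white button held down with about 5 N, its spring blade gives roughly 3 to 4.5 mm, while a tired blade gives about twice that and a hardened one less than half. Find the good one by pressing and holding for a second where they lie, never loading a blade beyond 10 N, then lift it by its clamp block and lower it into the grey housing until it sits fully home, solder tags in the notch. Finally press its button again in the housing, hold about 5 N for a second to prove it there, and let go; leave the other two switches and everything else where they are.

Things in the scene. Friction and masses are not known exactly. Their poses are not given: they have to be found in the camera images.
- switch_a: blade switch, all three look alike, dealt at random. Brown base bar 100x24x8 mm; on its end nearer the robot a clamp block to grip across y: 28 long (x), 24 wide, its top 38 above the mat, screw heads 4 more; 0.16 kg. Brass solder tags stick out 11 mm behind. Origin: clamp block's centre, 22 mm above the underside; x along the bar to the blade's free end (bar from x -16 to +84), z up
- switch_b: blade switch, all three look alike, dealt at random. Brown base bar 100x24x8 mm; on its end nearer the robot a clamp block to grip across y: 28 long (x), 24 wide, its top 38 above the mat, screw heads 4 more; 0.16 kg. Brass solder tags stick out 11 mm behind. Origin: clamp block's centre, 22 mm above the underside; x along the bar to the blade's free end (bar from x -16 to +84), z up
- switch_c: blade switch, all three look alike, dealt at random. Brown base bar 100x24x8 mm; on its end nearer the robot a clamp block to grip across y: 28 long (x), 24 wide, its top 38 above the mat, screw heads 4 more; 0.16 kg. Brass solder tags stick out 11 mm behind. Origin: clamp block's centre, 22 mm above the underside; x along the bar to the blade's free end (bar from x -16 to +84), z up
- button_a (a point): top of the white nylon button (10 mm wide, 6 high) half-way along the blade of switch_a: 44 mm along x from the switch's origin, 16 above it (38 above the mat). Press here, straight down; it moves with the blade. At this point a good blade takes about 1.4 N/mm, a tired one half, a hardened one more than twice that; a tired blade meets its stop after about 10 mm
- button_b (a point): top of the white nylon button (10 mm wide, 6 high) half-way along the blade of switch_b: 44 mm along x from the switch's origin, 16 above it (38 above the mat). Press here, straight down; it moves with the blade. At this point a good blade takes about 1.4 N/mm, a tired one half, a hardened one more than twice that; a tired blade meets its stop after about 10 mm
- button_c (a point): top of the white nylon button (10 mm wide, 6 high) half-way along the blade of switch_c: 44 mm along x from the switch's origin, 16 above it (38 above the mat). Press here, straight down; it moves with the blade. At this point a good blade takes about 1.4 N/mm, a tired one half, a hardened one more than twice that; a tired blade meets its stop after about 10 mm
- blade_a: root of switch_a's spring-steel blade (13 mm wide, 60 mm free, runs along the switch's x) where it leaves the clamp block; it bends down when pressed
- blade_b: root of switch_b's spring-steel blade (13 mm wide, 60 mm free, runs along the switch's x) where it leaves the clamp block; it bends down when pressed
- blade_c: root of switch_c's spring-steel blade (13 mm wide, 60 mm free, runs along the switch's x) where it leaves the clamp block; it bends down when pressed
- housing: grey sheet-metal housing, fixed: plate 126x50x4 mm, pocket 103x27 mm (1.5 mm play each side of the base bar), walls 14.5 above the worktop, upper 5 mm flared out as lead-in; no side walls beside the clamp block (fingers fit there); 16 mm notch in the end wall nearer the robot for the tags. Origin: underside, below the seated switch's origin (26 mm up); x along the pocket to the blade's end
- mat: black rubber mat 150x222x8 mm, fixed; origin at the centre of its underside; the switches lie on it in a row across y, about 75 mm apart, clamp blocks towards the robot
- screwdriver: screwdriver with orange handle, 195 mm, lying on the worktop at the left (bystander)
- clamp: ring-shaped vacuum flange clamp with wing nut, 52 x 66 x 15 mm (bystander)
- ring: small centring ring, 36 mm across, 9 mm high (bystander)
- amber_bottle: brown bottle with black cap, 49 mm across, 101 mm high (bystander)
- marker: white marker pen with black cap, 116 mm long, 12 mm thick (bystander)

How it is judged (in metres and radians):
On the way, in this order (a step that is already met when the one before it is completed fails the run):
1. on the mat, a blade has been held down by the fingers with 3.5 to 7 N for 0.4 s and has given 2.3 to 5.2 mm at its button (only the good one does) (((contact force between the fingers and blade_a between 3.5 and 7 N and z of button_a in the frame of switch_a between 0.0107 and 0.0136 m and distance of switch_a from where it was at the start of the episode below 0.02 m) or (contact force between the fingers and blade_b between 3.5 and 7 N and z of button_b in the frame of switch_b between 0.0107 and 0.0136 m and distance of switch_b from where it was at the start of the episode below 0.02 m) or (contact force between the fingers and blade_c between 3.5 and 7 N and z of button_c in the frame of switch_c between 0.0107 and 0.0136 m and distance of switch_c from where it was at the start of the episode below 0.02 m))), for 0.4 s.
2. a switch is carried, still gripped, into the mouth of the housing (within 15 mm above its seat) (((contact force between the fingers and switch_a above 1 N and x of switch_a in the frame of housing between -0.006 and 0.006 m and y of switch_a in the frame of housing between -0.006 and 0.006 m and z of switch_a in the frame of housing below 0.041 m) or (contact force between the fingers and switch_b above 1 N and x of switch_b in the frame of housing between -0.006 and 0.006 m and y of switch_b in the frame of housing between -0.006 and 0.006 m and z of switch_b in the frame of housing below 0.041 m) or (contact force between the fingers and switch_c above 1 N and x of switch_c in the frame of housing between -0.006 and 0.006 m and y of switch_c in the frame of housing between -0.006 and 0.006 m and z of switch_c in the frame of housing below 0.041 m))), for 0.05 s.
3. the switch seated in the housing has been held down with 3.5 to 7 N for 0.4 s and has given 2.3 to 5.2 mm at its button (((contact force between the fingers and blade_a between 3.5 and 7 N and z of button_a in the frame of switch_a between 0.0107 and 0.0136 m and x of switch_a in the frame of housing between -0.003 and 0.003 m and y of switch_a in the frame of housing between -0.003 and 0.003 m and z of switch_a in the frame of housing between 0.024 and 0.028 m and angle between the x axis of switch_a and the x axis of housing, either way round below 0.08 rad and angle between switch_a's own z axis and vertical below 0.05 rad) or (contact force between the fingers and blade_b between 3.5 and 7 N and z of button_b in the frame of switch_b between 0.0107 and 0.0136 m and x of switch_b in the frame of housing between -0.003 and 0.003 m and y of switch_b in the frame of housing between -0.003 and 0.003 m and z of switch_b in the frame of housing between 0.024 and 0.028 m and angle between the x axis of switch_b and the x axis of housing, either way round below 0.08 rad and angle between switch_b's own z axis and vertical below 0.05 rad) or (contact force between the fingers and blade_c between 3.5 and 7 N and z of button_c in the frame of switch_c between 0.0107 and 0.0136 m and x of switch_c in the frame of housing between -0.003 and 0.003 m and y of switch_c in the frame of housing between -0.003 and 0.003 m and z of switch_c in the frame of housing between 0.024 and 0.028 m and angle between the x axis of switch_c and the x axis of housing, either way round below 0.08 rad and angle between switch_c's own z axis and vertical below 0.05 rad))), for 0.4 s.
At the end, for the whole second after the job is handed in: One switch (the good one, as proved in place) sits flat in the housing's pocket, right way round: within 3 mm each way and 2 mm in height of its seated place, aligned within 0.08 rad, upright within 0.05 rad, blade released. The other two are within 20 mm of their starts (((x of switch_a in the frame of housing between -0.003 and 0.003 m and y of switch_a in the frame of housing between -0.003 and 0.003 m and z of switch_a in the frame of housing between 0.024 and 0.028 m and angle between the x axis of switch_a and the x axis of housing, either way round below 0.08 rad and angle between switch_a's own z axis and vertical below 0.05 rad and z of button_a in the frame of switch_a above 0.0145 m and distance of each of switch_b, switch_c from where it was at the start of the episode below 0.02 m) or (x of switch_b in the frame of housing between -0.003 and 0.003 m and y of switch_b in the frame of housing between -0.003 and 0.003 m and z of switch_b in the frame of housing between 0.024 and 0.028 m and angle between the x axis of switch_b and the x axis of housing, either way round below 0.08 rad and angle between switch_b's own z axis and vertical below 0.05 rad and z of button_b in the frame of switch_b above 0.0145 m and distance of each of switch_a, switch_c from where it was at the start of the episode below 0.02 m) or (x of switch_c in the frame of housing between -0.003 and 0.003 m and y of switch_c in the frame of housing between -0.003 and 0.003 m and z of switch_c in the frame of housing between 0.024 and 0.028 m and angle between the x axis of switch_c and the x axis of housing, either way round below 0.08 rad and angle between switch_c's own z axis and vertical below 0.05 rad and z of button_c in the frame of switch_c above 0.0145 m and distance of each of switch_a, switch_b from where it was at the start of the episode below 0.02 m))); the robot touches nothing.
It fails at once if a blade is loaded beyond 10 N (contact force between anything else and blade_a above 10 N or contact force between anything else and blade_b above 10 N or contact force between anything else and blade_c above 10 N).
It fails at once if a second switch is moved more than 20 mm (distance of each of switch_b, switch_c from where it was at the start of the episode above 0.02 m or distance of each of switch_a, switch_c from where it was at the start of the episode above 0.02 m or distance of each of switch_a, switch_b from where it was at the start of the episode above 0.02 m).
It fails at once if a bystander is moved more than 20 mm (distance of any of screwdriver, clamp, ring, amber_bottle, marker from where it was at the start of the episode above 0.02 m).
It also fails if it takes over 72 s, if anything falls off the work surface, if the arm or the gripper's body presses on something with over 40 N, if the wrist force passes 120 N, or if a joint passes its speed limit or range.

## Working session

There is one attempt and no reset: what is moved stays moved. The work goes in short steps, Python scripts to look and compute and a tool call to move; the robot and the scene stay as the last step left them, time stands still between calls to the robot, and variables do not carry over. Pictures are saved under pics/ and viewed, and the job is handed in when it is done.

Besides the shell and the picture viewer there is one more tool, called after ">>>" in YAML: its name, and indented under it one key for each argument. carry_out: Moves the arm, as the interface text tells. Its arguments: {"type":"object","properties":{"moves":{"type":"array"},"squeeze":{"type":"number"}},"required":["moves"]}

```bash
mkdir -p pics; cat > h.py <<'E'
import numpy as np, cv2
from workcell import manip
def save(p,name):
    cv2.imwrite('pics/'+name,cv2.cvtColor(p['color'],cv2.COLOR_RGB2BGR))
def pts(p):
    z=p['z_map'];v,u=np.mgrid[0:z.shape[0],0:z.shape[1]]
    P=np.stack([(u-p['cx'])/p['fx']*z,(v-p['cy'])/p['fy']*z,z,np.ones_like(z)],-1)
    W=P@np.array(p['world_from_camera']).T
    return W[...,:3]
def ray_at_z(p,uv,zw):
    T=np.array(p['world_from_camera']);d=T[:3,:3]@np.array([(uv[0]-p['cx'])/p['fx'],(uv[1]-p['cy'])/p['fy'],1]);o=T[:3,3]
    return o+d*(zw-o[2])/d[2]
E
python3 - <<'E'
from h import *
o=manip.get_obs();print(o)
for n in ('top','side'):
    p=manip.read_camera(n);save(p,n+'0.png');np.save(n+'0.npy',p,allow_pickle=True)
    print(n,np.round(p['world_from_camera'],3),p['fx'],p['cx'],p['cy'])
    for t,z in (('switch_a',30),('button_a',46),('housing',0)):
        for r in manip.place_of(t,p): print(t,r['p'],np.round(r['location'],1),np.round(ray_at_z(p,r['location'],z),1))
E
```

```text
{'clock': 0.0, 'joint_pos': array([-6.67482515e+01,  2.42843574e+01,  9.34315793e+01, -3.15369159e-04,
        6.23705453e+01, -1.08849634e+00]), 'dq': array([-0.04115649, -0.00576531,  0.01925397,  0.05512709, -0.06807981,
       -0.04719074]), 'joint_torque': array([ 2.90881049e-03, -5.57372296e+01, -2.81737876e+01,  7.08921050e-06,
        7.22075289e-03, -5.13978875e-05]), 'tool_pos': array([ 257.41440105, -568.95742954,  241.54546192]), 'ee_rot': array([[ 9.11112956e-01,  4.12156307e-01, -6.00347333e-04],
       [ 4.12156743e-01, -9.11111904e-01,  1.38487585e-03],
       [ 2.38017147e-05, -1.50921553e-03, -9.99998861e-01]]), 'force': array([ 0.44220668,  0.17866664, -0.11748285]), 'wrist_torque': array([-0.02182211, -0.00016754,  0.02566082]), 'width': 1.0014336983159957}
top [[ 1.100000e-02 -9.940000e-01  1.080000e-01  4.118920e+02]
 [-1.000000e+00 -1.100000e-02 -1.000000e-03 -8.847000e+01]
 [ 2.000000e-03 -1.080000e-01 -9.940000e-01  1.735554e+03]
 [ 0.000000e+00  0.000000e+00  0.000000e+00  1.000000e+00]] 537.0851821698191 278.790083502204 210.910714362467
switch_a 0.82 [237.
[... 232 characters left out ...]
 [258.3 222.3] [559.  -26.1  46. ]
housing 0.65 [325.5 279.9] [ 380.1 -242.7    0. ]
side [[-9.24000e-01 -2.49000e-01  2.92000e-01  2.20051e+02]
 [-3.83000e-01  6.26000e-01 -6.79000e-01  7.04749e+02]
 [-1.30000e-02 -7.39000e-01 -6.73000e-01  8.54545e+02]
 [ 0.00000e+00  0.00000e+00  0.00000e+00  1.00000e+00]] 461.2608929026041 285.9060198667987 207.09502041128871
switch_a 0.73 [294.5 239.4] [512.3 -26.   30. ]
switch_a 0.71 [277.  285.3] [496.1 120.2  30. ]
switch_a 0.64 [288.2 262.9] [497.8  50.   30. ]
button_a 0.64 [266.7 255.5] [547.7  60.5  46. ]
button_a 0.51 [277.3 233.2] [553.5 -15.6  46. ]
button_a 0.4 [258.4 275. ] [541.  120.6  46. ]
button_a 0.21 [296.6 242.1] [498.6  -5.4  46. ]
```

```bash
python3 - <<'E'
import numpy as np,cv2
for n,(l,t,r,b) in (('top',(170,170,390,335)),('side',(210,150,460,337))):
    p=np.load(n+'0.npy',allow_pickle=True).item()
    im=cv2.cvtColor(p['color'],cv2.COLOR_RGB2BGR)
    cv2.imwrite(f'pics/{n}0z.png',cv2.resize(im[t:b,l:r],(800,int(800*(b-t)/(r-l))),interpolation=cv2.INTER_CUBIC))
E
```

```text
(no output)
```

View pics/top0.png

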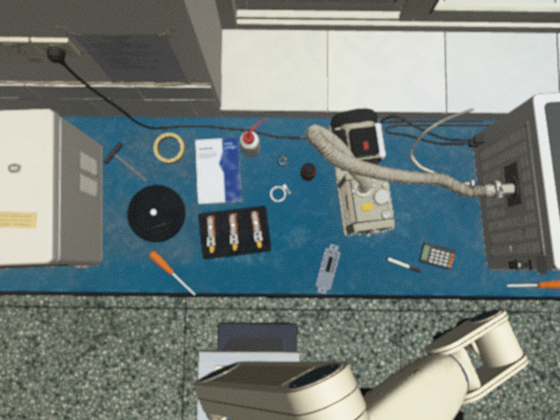

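View pics/side0.png

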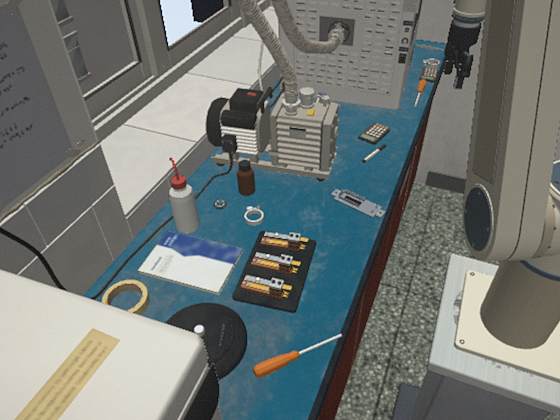

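```bash
ls pics
```

```text
side0.png
side0z.png
top0.png
top0z.png
```

The top view shows the mat at about columns 199-270, rows 206-258, with the switches at columns 211, 234 and 257. The housing is at (328,268), slightly rotated. The side view agrees with this.

View pics/top0z.png

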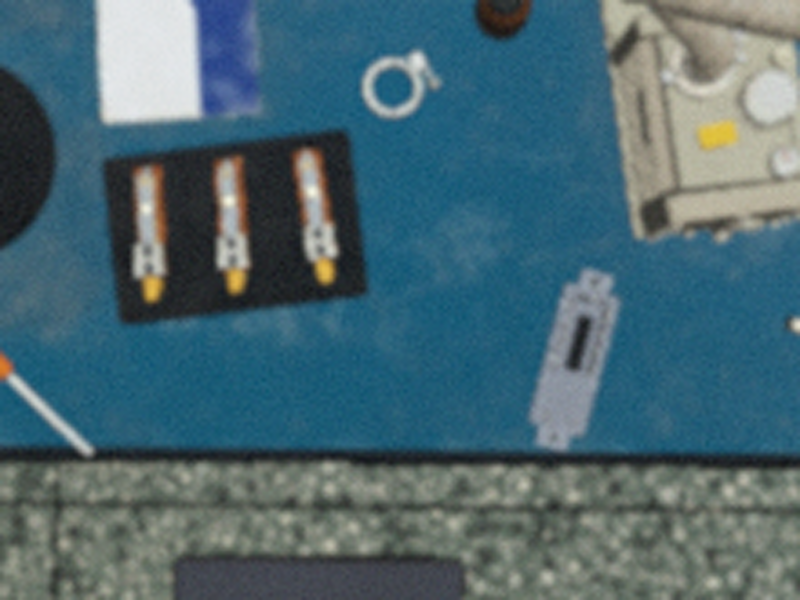

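View pics/side0z.png

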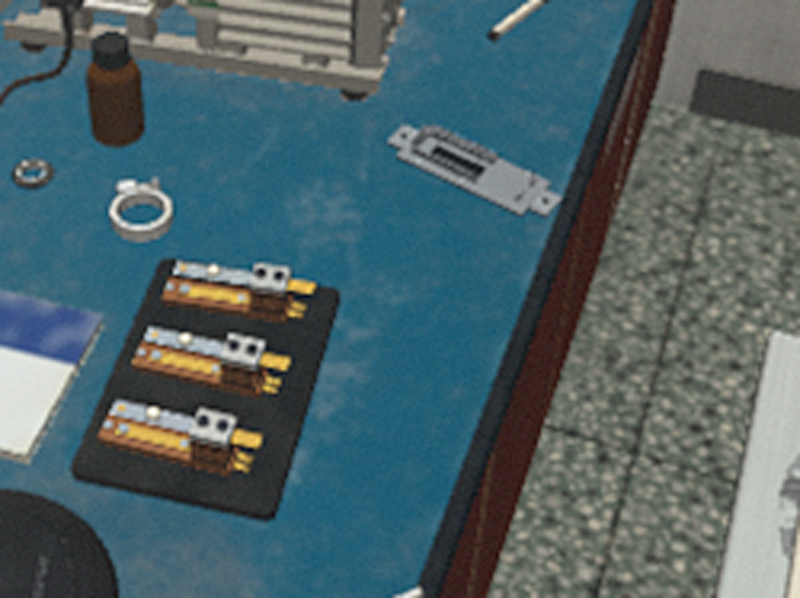

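```bash
python3 - <<'E'
from h import *
for n in ('top','side'):
    p=manip.read_camera(n)
    W=pts(p)
    np.save(n+'W.npy',W)
    for t in ('switch_a','housing','mat'):
        for r in manip.regions_of(t,p):
            m=r['region']; Q=W[m]; z=Q[:,2]
            c=np.argwhere(m)
            print(n,t,r['p'],r['rect'],m.sum(),'z pct',np.round(np.percentile(z,[5,25,50,75,95]),1))
            rc=cv2.minAreaRect(Q[:,:2].astype(np.float32)); print('  rect',np.round(rc[0],1),np.round(rc[1],1),round(rc[2],1))
            for lo,hi in ((-5,9),(9,25),(25,37),(37,60)):
                s=(z>lo)&(z<hi)
                if s.sum()>3: print('   ',lo,hi,s.sum(),np.round(Q[s].mean(0),1))
    mm=None
E
```

```text
top switch_a 0.75 [255.2, 213.0, 263.2, 244.3] 224 z pct [13.8 21.8 41.9 46.2 52.3]
  rect [499.6 -35.1] [202.3  35.7] 21.3
    9 25 61 [561.  -15.   17.3]
    25 37 17 [544.5 -19.3  33.6]
    37 60 145 [535.6 -19.9  45.3]
top switch_a 0.71 [230.4, 215.0, 241.1, 251.7] 260 z pct [12.5 18.6 39.8 45.7 52.9]
  rect [481.9  11.5] [233.9  70. ] 38.3
    9 25 88 [552.2  54.   16.5]
    25 37 15 [536.5  53.8  34.6]
    37 60 151 [523.4  53.6  45. ]
top switch_a 0.48 [208.5, 214.6, 215.5, 251.2] 296 z pct [ 7.3 16.6 38.4 44.1 50.5]
  rect [465.   49.8] [282.   90.8] 51.1
    -5 9 24 [508.3 127.1   5.2]
    9 25 99 [539.1 123.1  16.7]
    25 37 19 [534.2 126.4  33.6]
    37 60 153 [514.8 125.4  44.5]
top housing 0.96 [314.5, 245.6, 336.2, 290.9] 693 z pct [-2.4  1.9  5.1  8.7 14.3]
  rect [ 398.3 -207.1] [128.1 201.4] 25.9
    -5 9 520 [ 415.7 -246.8    3.4]
    9 25 162 [ 420.4 -248.7   12.2]
top mat 0.75 [208.1, 214.2, 213.0, 249.0] 225 z pct [13.3 21.2 40.9 45.4 51.9]
  rect [466.2  48.5] [282.1  85.2] 51.5
    9 25 65 [549.8 124.9  17.3]
    25 37 18 [537.7 126.5  33.5]
    37 60 140 [517
[... 1129 characters left out ...]
  37 60 61 [553.7 -12.5  40.1]
side switch_a 0.61 [252.1, 253.2, 299.3, 272.3] 662 z pct [ 8.2 14.4 19.3 39.5 46.4]
  rect [361.3 349.5] [108.3 756.9] 29.8
    -5 9 42 [520.7  46.2   7.1]
    9 25 317 [538.8  61.3  15.3]
    25 37 55 [503.5  62.8  32.2]
    37 60 245 [518.3  57.2  42. ]
side housing 0.67 [333.4, 186.5, 386.0, 220.9] 782 z pct [-2.5  0.3  1.9  4.1 11.7]
  rect [290.5 189.3] [ 143.4 1030.5] 15.7
    -5 9 702 [ 411.4 -242.6    1.8]
    9 25 71 [ 433.  -253.3   11.5]
side mat 0.76 [232.1, 230.1, 317.4, 316.3] 2621 z pct [3.4 5.6 6.8 7.9 9.6]
  rect [435.7 337.7] [182.3 831.7] 18.1
    -5 9 2374 [517.   78.8   6.3]
    9 25 230 [515.6  73.5  10.1]
    37 60 11 [488.8  61.7  40.6]
```

```bash
python3 - <<'E'
from h import *
for n,(l,t,r,b) in (('top',(200,205,275,257)),('side',(238,225,313,302))):
    ims=[]
    p=None
    acc=0
    for i in range(4): 
        p=manip.read_camera(n); acc=acc+p['color'].astype(float)
    acc/=4; np.save(n+'acc.npy',acc)
    im=cv2.cvtColor(acc.astype(np.uint8),cv2.COLOR_RGB2BGR)[t:b,l:r]
    k=600/(b-t) if n=='side' else 800/(r-l)
    cv2.imwrite(f'pics/{n}1z.png',cv2.resize(im,None,fx=k,fy=k,interpolation=cv2.INTER_CUBIC))
    print(n,k)
E
```

```text
top 10.666666666666666
side 7.792207792207792
```

View pics/top1z.png

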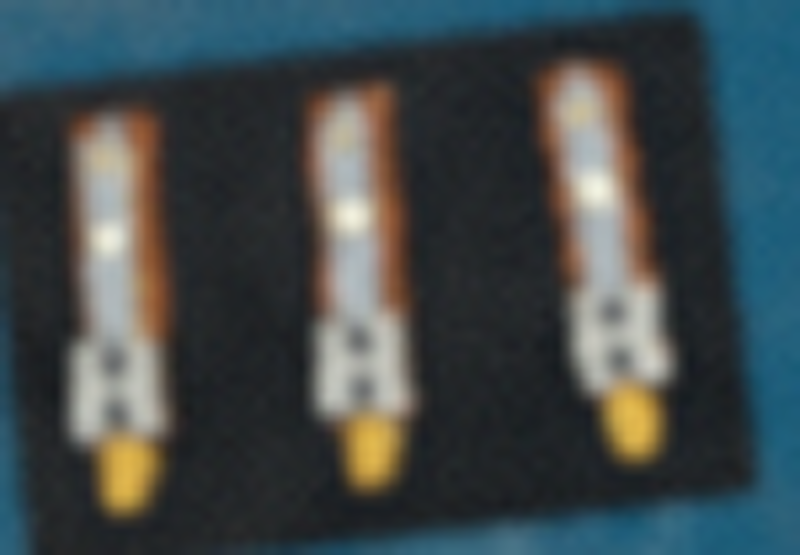

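View pics/side1z.png

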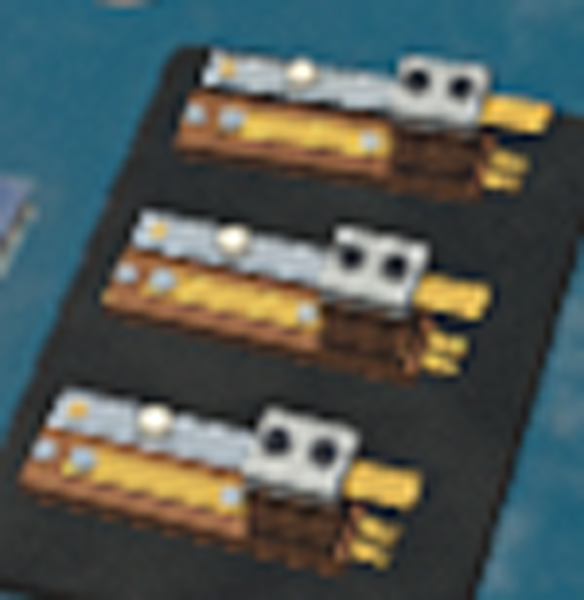

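```bash
python3 - <<'E'
from h import *
T=np.load('top0.npy',allow_pickle=True).item();S=np.load('side0.npy',allow_pickle=True).item()
k=800/75;kt=lambda q:((q[0]+.5)/k-.5+200,(q[1]+.5)/k-.5+205)
k2=600/77;ks=lambda q:((q[0]+.5)/k2-.5+238,(q[1]+.5)/k2-.5+225)
top=dict(L=[(108,238),(116,362),(116,412),(118,390)],M=[(349,214),(360,340),(364,390),(362,367)],R=[(596,188),(613,312),(621,360),(622,338)])
side=dict(R=[(301,72),(419,81),(461,88)],M=[(233,239),(351,257),(394,266)],L=[(155,420),(277,441),(324,453)])
for s in 'LMR':
    for nm,p,c,d in (('top',T,kt,top),('side',S,ks,side)):
        zb=46 if nm=='top' else 44
        zs=[zb,50,50,46]
        P=[ray_at_z(p,c(q),z)[:2] for q,z in zip(d[s],zs)]
        m=(P[1]+P[2])/2; v=P[0]-m
        print(s,nm,'button',np.round(P[0],1),'screws',np.round(m,1),'len',round(np.hypot(*v),1),'yaw',round(np.degrees(np.arctan2(v[1],v[0])),2), 'plate' ,np.round(P[3],1) if len(P)>3 else '')
    # triangulate button
    def ray(p,uv):
        M=np.array(p['world_from_camera']);d=M[:3,:3]@np.array([(uv[0]-p['cx'])/p['fx'],(uv[1]-p['cy'])/p['fy'],1]);return M[:3,3],d/np.linalg.norm(d)
    for i in range(3):
        o1,d1=ray(T,kt(top[s][i]));o2,d2=ray(S,ks(side[s][i]))
        A=np.stack([d1,-d2],1);t=np.linalg.lstsq(A,o2-o1,rcond=None)[0]
        a=o1+d1*t[0];b=o2+d2*t[1];print('  tri',np.round((a+b)/2,1),np.round(a-b,1))
E
```

```text
L top button [542.8 127. ] screws [498.6 123. ] len 44.4 yaw 5.13 plate [497.9 122.9]
L side button [539.5 128.9] screws [494.9 126.6] len 44.7 yaw 2.97 plate 
  tri [542.  127.1  41. ] [2.4 0.9 0.3]
  tri [505.1 123.4  44.5] [2.4 0.8 0.2]
  tri [490.4 123.   45.4] [2.  0.7 0.2]
M top button [550.7  55.9] screws [505.9  50.8] len 45.1 yaw 6.47 plate [505.5  51.1]
M side button [547.1  57.5] screws [502.7  55. ] len 44.6 yaw 3.23 plate 
  tri [549.7  55.8  41.4] [2.8 1.  0.3]
  tri [512.4  51.6  44.5] [2.3 0.8 0.2]
  tri [498.3  50.3  45. ] [1.  0.3 0.1]
R top button [559.3 -17. ] screws [515.3 -24.1] len 44.6 yaw 9.1 plate [514.9 -25.4]
R side button [556.  -14.5] screws [511.2 -20.3] len 45.2 yaw 7.32 plate 
  tri [558.6 -17.2  40.6] [2.2 0.8 0.2]
  tri [521.1 -23.1  45.3] [3.  1.  0.2]
  tri [507.4 -25.5  45. ] [2.2 0.7 0.1]
```

```bash
cat > mv.py <<'E'
# usage: rel(cmd pos, cmd yaw, target pos, target yaw) -> shift in tool axes (m) and turn about z
import numpy as np,sys
def rel(c,cy,t,ty):
    a=np.radians(cy);R=np.array([[np.cos(a),np.sin(a),0],[np.sin(a),-np.cos(a),0],[0,0,-1]])
    return np.round(R.T@(np.array(t)-np.array(c))/1000,4), round(-np.radians(ty-cy),4)
if __name__=='__main__':
    v=[float(x) for x in sys.argv[1:]]; print(*rel(v[:3],v[3],v[4:7],v[7]))
E
python3 mv.py 257.602 -569.426 242.319 24.34 330 -300 242 24.34
python3 mv.py 330 -300 242 24.34 549 56.7 110 5
```

```text
[ 0.177  -0.2156  0.0003] -0.0
[ 0.3465 -0.2347  0.132 ] 0.3375
```

>>> carry_out:
  moves: [0.025, -0.031, 0, 0, 0, 0, 1, 0.05, -0.062, 0, 0, 0, 0, 1, 0.075, -0.093, 0, 0, 0, 0, 1, 0.1, -0.124, 0, 0, 0, 0, 1, 0.125, -0.155, 0, 0, 0, 0, 1]
  squeeze: 20

```text
clock: 1.62
tool_pos: [307.6, -375.0, 242.4]
ee_rot: [[0.911, 0.411, 0.0], [0.411, -0.911, -0.0], [0.0, 0.0, -1.0]]
force: [1.1, 0.3, -0.1]
width: 0.298
```

```bash
python3 mv.py 307.6 -376.7 242.3 24.34 380 -200 240 24.34;python3 mv.py 380 -200 240 24.34 549 56.7 110 5
```

```text
[ 0.1388 -0.1312  0.0023] -0.0
[ 0.2598 -0.1642  0.13  ] 0.3375
```

>>> carry_out:
  moves: [0.028, -0.026, 0, 0, 0, 0, 1, 0.056, -0.052, 0, 0, 0, 0, 1, 0.084, -0.078, 0, 0, 0, 0, 1, 0.112, -0.104, 0, 0, 0, 0, 1, 0.139, -0.131, 0.002, 0, 0, 0, 1]

```text
clock: 2.03
tool_pos: [381.0, -198.6, 240.9]
ee_rot: [[0.911, 0.412, 0.002], [0.412, -0.911, -0.001], [0.001, 0.001, -1.0]]
force: [1.2, 0.3, -0.3]
width: 0.001
```

>>> carry_out:
  moves: [0.032, -0.02, 0, 0, 0, 0.067, 1, 0.064, -0.04, 0, 0, 0, 0.135, 1, 0.096, -0.06, 0.01, 0, 0, 0.202, 1, 0.128, -0.08, 0.02, 0, 0, 0.27, 1, 0.16, -0.1, 0.03, 0, 0, 0.3375, 1]

```text
clock: 2.45
tool_pos: [485.9, -41.1, 210.4]
ee_rot: [[0.996, 0.084, 0.001], [0.084, -0.996, -0.0], [0.001, 0.0, -1.0]]
force: [0.2, -1.1, -0.6]
width: -0.001
```

```bash
python3 - <<'E'
from h import *
from mv import rel
o=manip.get_obs();print(o['tool_pos'],np.degrees(np.arctan2(o['ee_rot'][1,0],o['ee_rot'][0,0])))
a=np.radians(24.34);R=np.array([[np.cos(a),np.sin(a),0],[np.sin(a),-np.cos(a),0],[0,0,-1]])
c=np.array([380,-200,240])+R@np.array([160,-100,30.]);print(c)
print(rel(c,5,[549,56.7,110],5))
E
```

```text
[485.86226102 -41.14104276 210.40335413] 4.8235903498959605
[484.56346835 -42.94433762 210.        ]
(array([ 0.0729, -0.0936,  0.1   ]), np.float64(-0.0))
```

>>> carry_out:
  moves: [0.02, -0.024, 0.02, 0, 0, 0, 1, 0.04, -0.048, 0.04, 0, 0, 0, 1, 0.06, -0.072, 0.06, 0, 0, 0, 1, 0.073, -0.0936, 0.08, 0, 0, 0, 1, 0.073, -0.0936, 0.1, 0, 0, 0, 1]

```text
clock: 2.87
tool_pos: [552.3, 60.2, 109.7]
ee_rot: [[0.996, 0.09, 0.004], [0.09, -0.996, 0.001], [0.004, -0.001, -1.0]]
force: [0.1, 0.0, -0.2]
width: -0.004
```

>>> carry_out:
  moves: [0, 0, 0.02, 0, 0, 0, 1, 0, 0, 0.035, 0, 0, 0, 1, 0, 0, 0.035, 0, 0, 0, 1, 0, 0, 0.035, 0, 0, 0, 1, 0, 0, 0.035, 0, 0, 0, 1]

```text
clock: 3.28
tool_pos: [550.0, 56.6, 76.1]
ee_rot: [[0.996, 0.087, 0.001], [0.087, -0.996, 0.0], [0.001, -0.0, -1.0]]
force: [-0.7, 0.5, 0.5]
width: -0.002
```

```bash
python3 - <<'E'
from h import *
o=manip.get_obs();print(o['tool_pos'],np.degrees(np.arctan2(o['ee_rot'][1,0],o['ee_rot'][0,0])),o['force'])
for n,(l,t,r,b) in (('top',(200,205,275,257)),('side',(238,215,313,292))):
    p=manip.read_camera(n)
    k=600/(b-t) if n=='side' else 800/(r-l)
    im=cv2.cvtColor(p['color'],cv2.COLOR_RGB2BGR)[t:b,l:r]
    im=cv2.resize(im,None,fx=k,fy=k,interpolation=cv2.INTER_CUBIC)
    # project expected tip point
    M=np.linalg.inv(np.array(p['world_from_camera']))
    for w in (o['tool_pos']+[0,0,-11],[549,56.7,46]):
        c=M@np.append(w,1);u=c[0]/c[2]*p['fx']+p['cx'];v=c[1]/c[2]*p['fy']+p['cy']
        cv2.drawMarker(im,(int((u-l+.5)*k),int((v-t+.5)*k)),(0,0,255),cv2.MARKER_CROSS,16,1)
    cv2.imwrite(f'pics/{n}2z.png',im)
E
```

```text
[550.01622474  56.58270307  76.14872313] 4.988625780790711 [-0.65132908  0.52992638  0.49547896]
```

View pics/side2z.png

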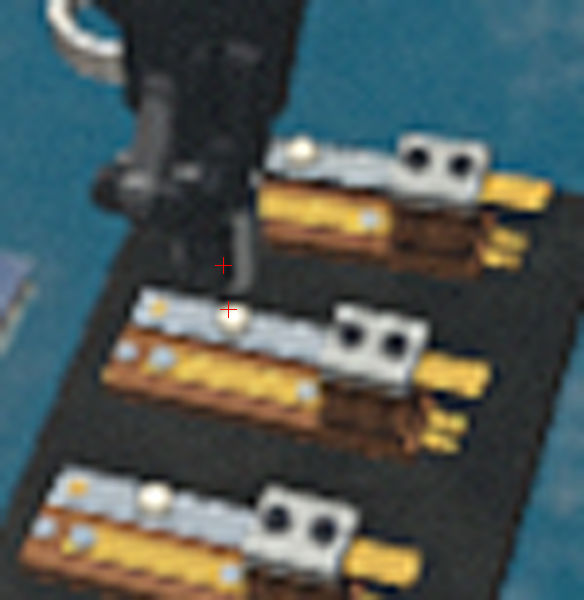

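View pics/top2z.png

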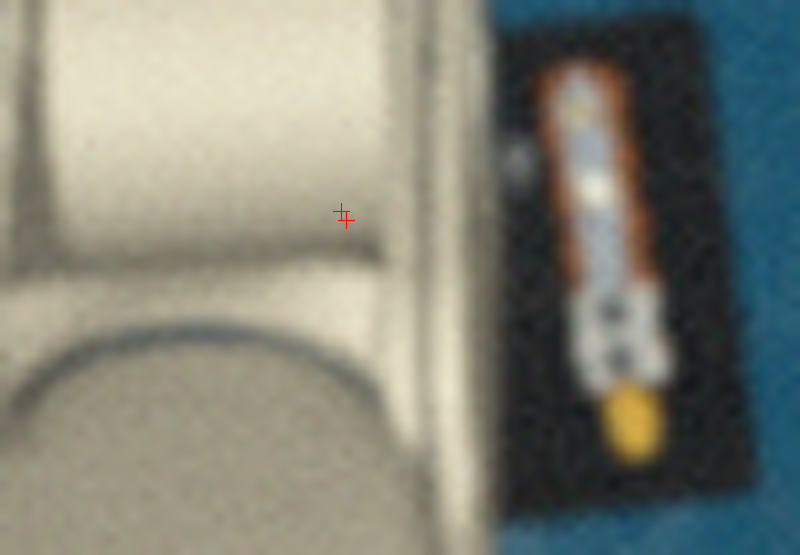

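>>> carry_out:
  moves: [-0.001, 0, 0.008, 0, 0, 0, 1, -0.001, 0, 0.012, 0, 0, 0, 1, -0.001, 0, 0.015, 0, 0, 0, 1, -0.001, 0, 0.015, 0, 0, 0, 1, -0.001, 0, 0.015, 0, 0, 0, 1]

```text
clock: 3.8
tool_pos: [548.2, 56.5, 60.1]
ee_rot: [[0.996, 0.087, -0.001], [0.087, -0.996, -0.0], [-0.001, -0.0, -1.0]]
force: [0.2, -0.1, 0.1]
width: -0.001
```

>>> carry_out:
  moves: [0, 0, 0.0005, 0, 0, 0, 1, 0, 0, 0.001, 0, 0, 0, 1, 0, 0, 0.0015, 0, 0, 0, 1, 0, 0, 0.002, 0, 0, 0, 1, 0, 0, 0.002, 0, 0, 0, 1]

```text
clock: 4.22
tool_pos: [548.4, 56.5, 58.3]
ee_rot: [[0.996, 0.087, -0.0], [0.087, -0.996, 0.0], [-0.0, -0.0, -1.0]]
force: [0.6, 0.1, -0.9]
width: -0.003
```

>>> carry_out:
  moves: [0, 0, 0.0003, 0, 0, 0, 1, 0, 0, 0.0006, 0, 0, 0, 1, 0, 0, 0.001, 0, 0, 0, 1, 0, 0, 0.001, 0, 0, 0, 1, 0, 0, 0.001, 0, 0, 0, 1]

```text
clock: 4.63
tool_pos: [548.4, 56.5, 57.3]
ee_rot: [[0.996, 0.087, 0.0], [0.087, -0.996, 0.0], [0.0, -0.0, -1.0]]
force: [0.3, -0.5, 0.1]
width: -0.001
```

Commanded z is 57, right at the contact height, so I'll go on in 1 mm steps.

>>> carry_out:
  moves: [0, 0, 0.0003, 0, 0, 0, 1, 0, 0, 0.0006, 0, 0, 0, 1, 0, 0, 0.001, 0, 0, 0, 1, 0, 0, 0.001, 0, 0, 0, 1, 0, 0, 0.001, 0, 0, 0, 1]

```text
clock: 5.05
tool_pos: [548.5, 56.5, 56.5]
ee_rot: [[0.996, 0.087, 0.0], [0.087, -0.996, 0.0], [0.0, -0.0, -1.0]]
force: [0.3, -1.0, 1.5]
width: 0.002
```

>>> carry_out:
  moves: [0, 0, 0.0003, 0, 0, 0, 1, 0, 0, 0.0006, 0, 0, 0, 1, 0, 0, 0.001, 0, 0, 0, 1, 0, 0, 0.001, 0, 0, 0, 1, 0, 0, 0.001, 0, 0, 0, 1]

```text
clock: 5.47
tool_pos: [548.7, 56.6, 55.5]
ee_rot: [[0.996, 0.087, 0.001], [0.087, -0.996, 0.0], [0.001, -0.0, -1.0]]
force: [0.8, -0.2, 4.1]
width: -0.002
```

```bash
python3 - <<'E'
from h import *
for i in range(3):
    manip.read_camera('side');o=manip.get_obs();print(o['tool_pos'][2],o['force'],o['wrist_torque'])
E
```

```text
55.520303441024744 [ 0.53954601 -0.55665403  4.39888521] [-0.00222084 -0.0565228  -0.00391034]
55.492111670019845 [ 1.1311631  -0.82352582  4.08258142] [-0.04103618 -0.13469273  0.02289057]
55.49798310675341 [0.89432484 0.97235508 5.78588348] [-0.04279485 -0.06916923  0.02449555]
```

```bash
python3 mv.py 548 56.6 55 5 556.7 -15.9 58 8.3; python3 mv.py 556.7 -15.9 58 8.3 540.2 127.9 58 4.3
```

```text
[ 0.0023  0.073  -0.003 ] -0.0576
[ 0.0044 -0.1447  0.    ] 0.0698
```

>>> carry_out:
  moves: [0, 0, -0.01, 0, 0, 0, 1, 0, 0, -0.02, 0, 0, 0, 1, 0.001, 0.025, -0.02, 0, 0, -0.02, 1, 0.002, 0.05, -0.02, 0, 0, -0.04, 1, 0.0023, 0.073, -0.02, 0, 0, -0.0576, 1]

```text
clock: 6.03
tool_pos: [557.3, -16.6, 76.3]
ee_rot: [[0.989, 0.147, 0.001], [0.147, -0.989, -0.0], [0.001, 0.0, -1.0]]
force: [0.3, 0.1, 0.4]
width: 0.001
```

>>> carry_out:
  moves: [0, 0, 0.008, 0, 0, 0, 1, 0, 0, 0.013, 0, 0, 0, 1, 0, 0, 0.016, 0, 0, 0, 1, 0, 0, 0.017, 0, 0, 0, 1, 0, 0, 0.017, 0, 0, 0, 1]

```text
clock: 6.45
tool_pos: [556.5, -15.1, 57.9]
ee_rot: [[0.989, 0.145, -0.001], [0.145, -0.989, 0.0], [-0.001, -0.0, -1.0]]
force: [0.1, 0.3, -0.1]
width: 0.004
```

```bash
python3 - <<'E'
from h import *
p=manip.read_camera('side');o=manip.get_obs();print(o['tool_pos'],o['force'])
l,t,r,b=238,205,313,282;k=600/77
im=cv2.cvtColor(p['color'],cv2.COLOR_RGB2BGR)[t:b,l:r]
cv2.imwrite('pics/side3z.png',cv2.resize(im,None,fx=k,fy=k,interpolation=cv2.INTER_CUBIC))
E
```

```text
[556.80977707 -15.16802909  58.16860262] [-0.76504359 -0.64211235 -0.14161712]
```

View pics/side3z.png

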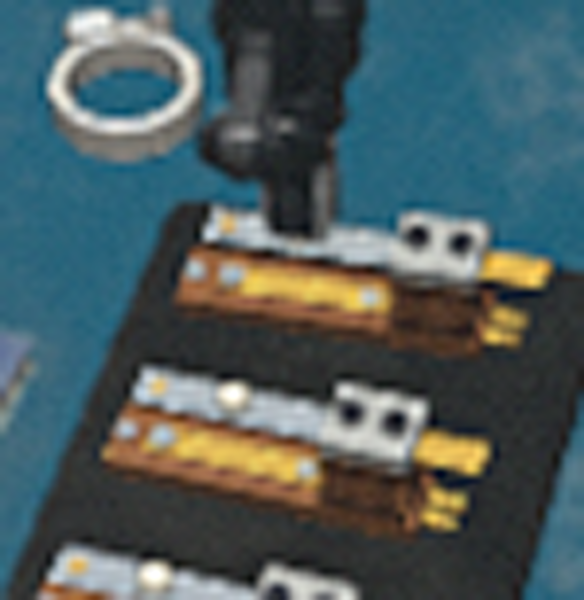

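The finger covers columns 265-335 and is centred on where the button was (column 301).

>>> carry_out:
  moves: [0, 0, 0.0004, 0, 0, 0, 1, 0, 0, 0.0008, 0, 0, 0, 1, 0, 0, 0.0014, 0, 0, 0, 1, 0, 0, 0.002, 0, 0, 0, 1, 0, 0, 0.002, 0, 0, 0, 1]

```text
clock: 6.92
tool_pos: [557.3, -15.9, 56.4]
ee_rot: [[0.99, 0.144, 0.0], [0.144, -0.99, 0.0], [0.0, -0.0, -1.0]]
force: [-0.2, 1.5, 0.5]
width: -0.001
```

>>> carry_out:
  moves: [0, 0, 0.0003, 0, 0, 0, 1, 0, 0, 0.0006, 0, 0, 0, 1, 0, 0, 0.001, 0, 0, 0, 1, 0, 0, 0.001, 0, 0, 0, 1, 0, 0, 0.001, 0, 0, 0, 1]

```text
clock: 7.33
tool_pos: [557.3, -16.0, 55.4]
ee_rot: [[0.99, 0.144, 0.001], [0.144, -0.99, 0.0], [0.001, 0.0, -1.0]]
force: [0.8, 1.1, 2.0]
width: -0.004
```

```bash
python3 - <<'E'
from h import *
for i in range(3):
    manip.read_camera('side');o=manip.get_obs();print(o['tool_pos'],o['force'],o['wrist_torque'])
E
```

```text
[557.33877314 -15.94890189  55.47749262] [1.11652105 0.46012417 2.24106476] [ 0.29376538 -0.21913211 -0.0167951 ]
[557.33616791 -15.97599687  55.46815292] [1.61353132 1.48860888 2.51004929] [ 0.22193779 -0.21004462  0.02233999]
[557.32622947 -15.98506     55.46903836] [1.08731444 0.7993463  3.02016476] [ 0.1763288  -0.12935684  0.00384751]
```

>>> carry_out:
  moves: [0, 0, 0.0003, 0, 0, 0, 1, 0, 0, 0.0006, 0, 0, 0, 1, 0, 0, 0.001, 0, 0, 0, 1, 0, 0, 0.001, 0, 0, 0, 1, 0, 0, 0.001, 0, 0, 0, 1]

```text
clock: 7.9
tool_pos: [557.4, -16.0, 54.5]
ee_rot: [[0.99, 0.144, 0.001], [0.144, -0.99, 0.0], [0.001, 0.0, -1.0]]
force: [2.0, 2.0, 3.4]
width: 0.001
```

>>> carry_out:
  moves: [0, 0, 0.0003, 0, 0, 0, 1, 0, 0, 0.0006, 0, 0, 0, 1, 0, 0, 0.001, 0, 0, 0, 1, 0, 0, 0.001, 0, 0, 0, 1, 0, 0, 0.001, 0, 0, 0, 1]

```text
clock: 8.32
tool_pos: [557.5, -15.9, 53.5]
ee_rot: [[0.99, 0.144, 0.001], [0.144, -0.99, 0.0], [0.001, 0.0, -1.0]]
force: [2.9, 3.3, 5.7]
width: -0.002
```

```bash
python3 - <<'E'
from h import *
F=[]
for i in range(6):
    manip.read_camera('side');o=manip.get_obs();F.append(o['force'])
print(o['tool_pos'],np.mean(F,0),np.std(F,0),o['clock'])
E
```

```text
[557.48857065 -15.97461015  53.54119495] [3.19176828 2.08135015 5.17687385] [0.3582596  0.3367078  0.34876327] 8.6167
```

>>> carry_out:
  moves: [0, 0, -0.0004, 0, 0, 0, 1, 0, 0, -0.0004, 0, 0, 0, 1, 0, 0, -0.0004, 0, 0, 0, 1, 0, 0, -0.0004, 0, 0, 0, 1, 0, 0, -0.0004, 0, 0, 0, 1]

```text
clock: 9.03
tool_pos: [557.2, -16.0, 53.8]
ee_rot: [[0.99, 0.144, 0.0], [0.144, -0.99, -0.0], [0.0, 0.0, -1.0]]
force: [2.3, 1.3, 3.7]
width: -0.003
```

```bash
python3 - <<'E'
from h import *
F=[]
for i in range(12):
    manip.read_camera('side');o=manip.get_obs();F.append(o['force'])
print(o['tool_pos'],np.mean(F,0),np.std(F,0),o['clock'])
E
```

```text
[557.06533602 -16.02775094  53.72062027] [2.94000382 1.33635533 4.75447747] [0.24988503 0.28678033 0.60272887] 9.6333
```

```bash
python3 mv.py 556.7 -15.9 53.4 8.3 513.2 -22.2 98 8.2
```

```text
[-0.044  -0.     -0.0446] 0.0017
```

>>> carry_out:
  moves: [0, 0, -0.01, 0, 0, 0, 1, 0, 0, -0.025, 0, 0, 0, 1, 0, 0, -0.045, 0, 0, 0, -0.18, -0.02, 0, -0.045, 0, 0, 0, -0.18, -0.044, 0, -0.045, 0, 0, 0.0017, -0.18]

```text
clock: 10.05
tool_pos: [513.7, -22.5, 99.7]
ee_rot: [[0.99, 0.143, 0.001], [0.143, -0.99, -0.0], [0.001, 0.0, -1.0]]
force: [-0.7, 0.2, 0.6]
width: 0.418
```

>>> carry_out:
  moves: [0, 0, 0, 0, 0, 0, -0.18, 0, 0, 0.01, 0, 0, 0, -0.18, 0, 0, 0.02, 0, 0, 0, -0.18, 0, 0, 0.025, 0, 0, 0, -0.18, 0, 0, 0.025, 0, 0, 0, -0.18]

```text
clock: 10.47
tool_pos: [512.8, -22.2, 71.8]
ee_rot: [[0.99, 0.143, -0.003], [0.143, -0.99, 0.0], [-0.003, -0.001, -1.0]]
force: [-0.2, -0.5, 0.5]
width: 0.587
```

```bash
cat > look.py <<'E'
from h import *
import sys
name=sys.argv[1];n=sys.argv[2];l,t,r,b=map(int,sys.argv[3:7]);k=min(800/(r-l),600/(b-t))
o=manip.get_obs();print(o['clock'],np.round(o['tool_pos'],2),np.round(np.degrees(np.arctan2(o['ee_rot'][1,0],o['ee_rot'][0,0])),2),np.round(o['force'],2),round(o['width'],3))
p=manip.read_camera(n);im=cv2.cvtColor(p['color'],cv2.COLOR_RGB2BGR)[t:b,l:r]
im=cv2.resize(im,None,fx=k,fy=k,interpolation=cv2.INTER_CUBIC)
a=[float(x) for x in sys.argv[7:]]
M=np.linalg.inv(np.array(p['world_from_camera']))
for w in np.reshape(a,(-1,3)):
    c=M@np.append(w,1);u=c[0]/c[2]*p['fx']+p['cx'];v=c[1]/c[2]*p['fy']+p['cy']
    cv2.drawMarker(im,(int((u-l+.5)*k),int((v-t+.5)*k)),(0,0,255),cv2.MARKER_CROSS,16,1)
cv2.imwrite('pics/'+name,im)
E
python3 look.py s4.png side 250 205 330 265
```

```text
10.4667 [512.8  -22.23  71.79] 8.21 [-0.25 -0.51  0.48] 0.587
```

View pics/s4.png

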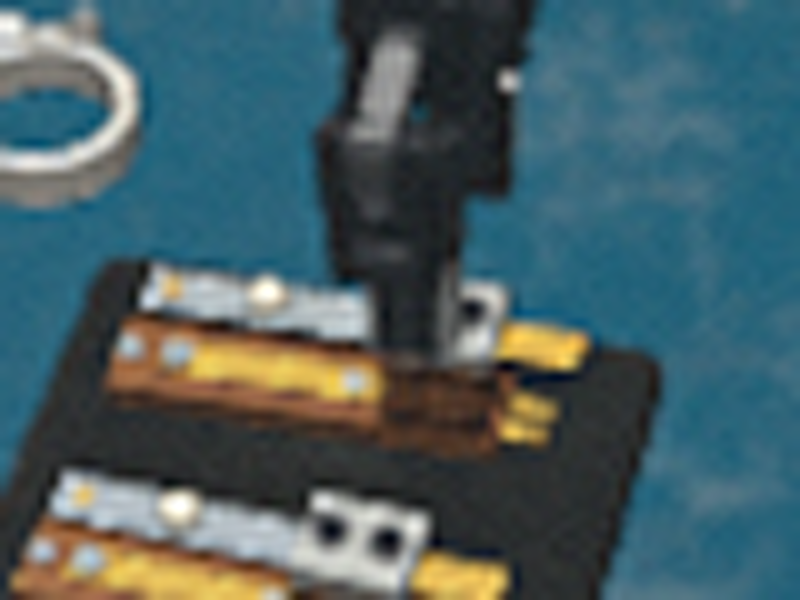

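>>> carry_out:
  moves: [0, 0, 0.01, 0, 0, 0, -0.18, 0, 0, 0.02, 0, 0, 0, -0.18, 0, 0, 0.03, 0, 0, 0, -0.18, 0, 0, 0.038, 0, 0, 0, -0.18, 0, 0, 0.042, 0, 0, 0, -0.18]

```text
clock: 10.93
tool_pos: [512.7, -22.3, 30.1]
ee_rot: [[0.99, 0.143, -0.002], [0.143, -0.99, 0.0], [-0.002, -0.0, -1.0]]
force: [-0.6, -0.2, -0.6]
width: 0.587
```

>>> carry_out:
  moves: [0, 0, 0.003, 0, 0, 0, -0.18, 0, 0, 0.005, 0, 0, 0, -0.18, 0, 0, 0.005, 0, 0, 0, -0.18, 0, 0, 0.005, 0, 0, 0, -0.18, 0, 0, 0.005, 0, 0, 0, -0.18]

```text
clock: 11.35
tool_pos: [513.8, -22.3, 27.1]
ee_rot: [[0.99, 0.143, 0.001], [0.143, -0.99, -0.0], [0.001, 0.0, -1.0]]
force: [-0.2, -0.0, 0.6]
width: 0.591
```

```bash
python3 look.py s5.png side 250 205 330 265
```

```text
11.35 [513.81 -22.34  27.07] 8.21 [-0.22 -0.03  0.63] 0.591
```

View pics/s5.png

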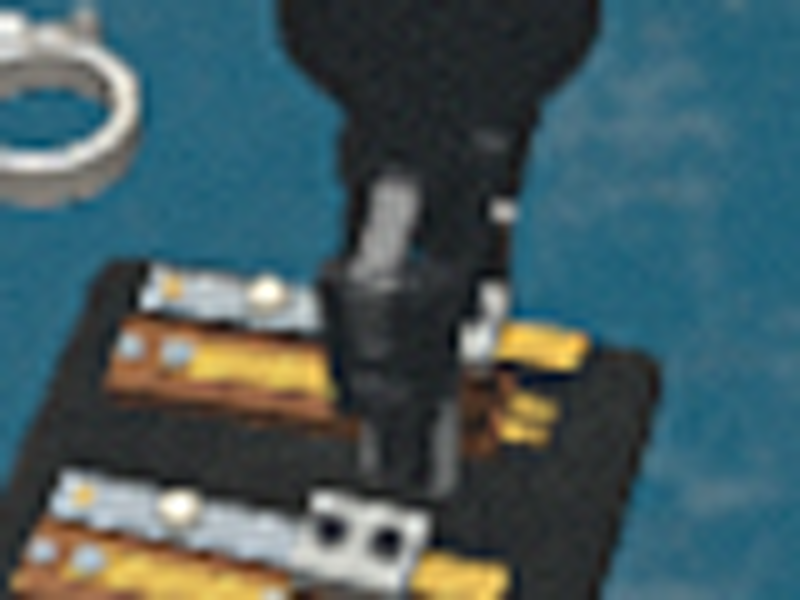

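>>> carry_out:
  moves: [-0.002, 0, 0, 0, 0, 0, -0.18, -0.002, 0, 0, 0, 0, 0, 0.2, -0.002, 0, 0, 0, 0, 0, 1, -0.002, 0, 0, 0, 0, 0, 1, -0.002, 0, 0, 0, 0, 0, 1]
  squeeze: 50

```text
clock: 11.82
tool_pos: [511.6, -22.7, 27.0]
ee_rot: [[0.99, 0.143, 0.0], [0.143, -0.99, -0.0], [0.0, 0.0, -1.0]]
force: [-1.7, -0.0, 3.8]
width: 0.269
```

>>> carry_out:
  moves: [0, 0, 0, 0, 0, 0, 1, 0, 0, 0, 0, 0, 0, 1, 0, 0, 0, 0, 0, 0, 1, 0, 0, 0, 0, 0, 0, 1, 0, 0, 0, 0, 0, 0, 1]

```text
clock: 12.23
tool_pos: [511.6, -22.7, 27.0]
ee_rot: [[0.99, 0.143, 0.0], [0.143, -0.99, -0.0], [0.0, 0.0, -1.0]]
force: [-1.3, 0.2, 5.4]
width: 0.275
```

```bash
python3 look.py s6.png side 250 205 330 265
```

```text
12.2333 [511.56 -22.66  27.01] 8.2 [-1.27  0.25  5.44] 0.275
```

View pics/s6.png

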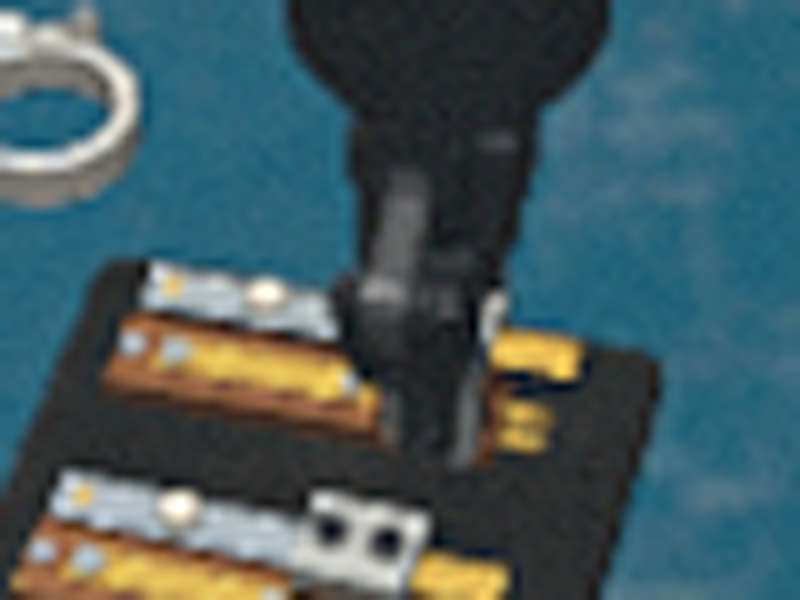

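>>> carry_out:
  moves: [0, 0, -0.01, 0, 0, 0, 1, 0, 0, -0.03, 0, 0, 0, 1, 0, 0, -0.055, 0, 0, 0, 1, 0, 0, -0.08, 0, 0, 0, 1, 0, 0, -0.1, 0, 0, 0, 1]

```text
clock: 12.7
tool_pos: [511.6, -22.6, 128.6]
ee_rot: [[0.99, 0.143, 0.001], [0.143, -0.99, -0.0], [0.001, 0.0, -1.0]]
force: [0.6, 0.2, -2.0]
width: 0.273
```

>>> carry_out:
  moves: [0, 0, 0, 0, 0, 0, 1, 0, 0, 0, 0, 0, 0, 1, 0, 0, 0, 0, 0, 0, 1, 0, 0, 0, 0, 0, 0, 1, 0, 0, 0, 0, 0, 0, 1]

```text
clock: 13.12
tool_pos: [510.7, -22.5, 125.6]
ee_rot: [[0.99, 0.143, -0.002], [0.143, -0.99, 0.0], [-0.002, -0.001, -1.0]]
force: [0.3, 0.3, -2.1]
width: 0.276
```

```bash
python3 look.py s7.png side 240 150 360 240; python3 look.py t7.png top 230 180 330 255;  python3 - <<'E'
from h import *
for n,(l,t,r,b) in (('top',(305,240,345,297)),('side',(325,180,395,227))):
    acc=0
    for i in range(4): 
        p=manip.read_camera(n); acc=acc+p['color'].astype(float)
    im=cv2.cvtColor((acc/4).astype(np.uint8),cv2.COLOR_RGB2BGR)[t:b,l:r]
    k=10
    cv2.imwrite(f'pics/{n}h.png',cv2.resize(im,None,fx=k,fy=k,interpolation=cv2.INTER_CUBIC))
E
```

```text
13.1167 [510.66 -22.55 125.55] 8.2 [ 0.34  0.31 -2.1 ] 0.276
13.1667 [510.78 -22.58 125.64] 8.21 [ 0.73 -0.43 -0.68] 0.274
```

View pics/s7.png

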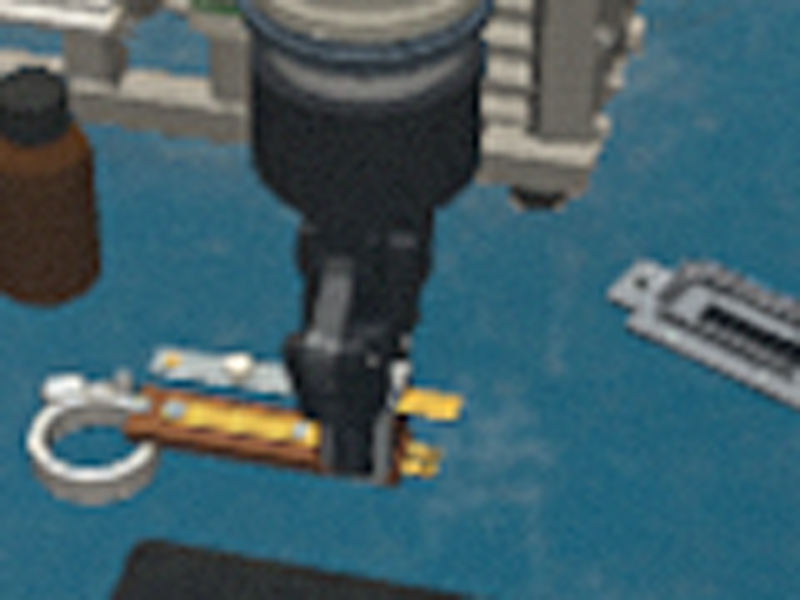

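View pics/t7.png

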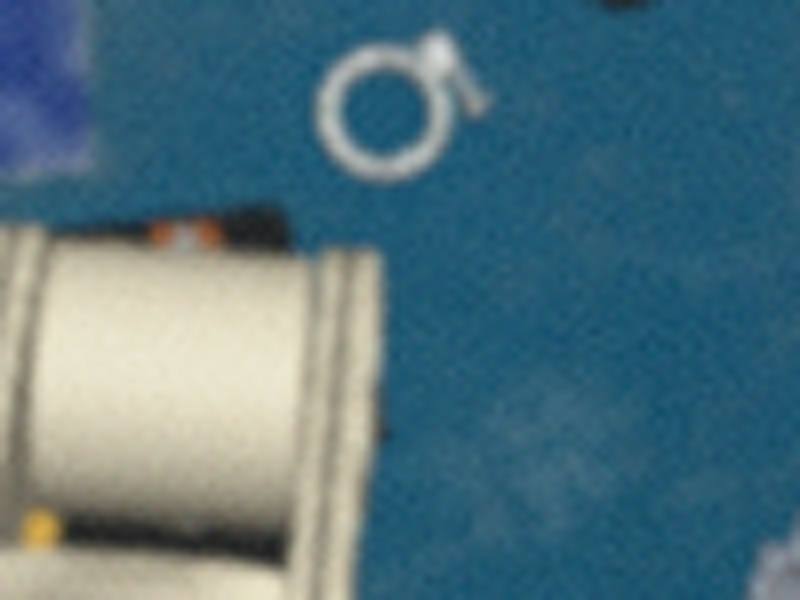

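View pics/toph.png

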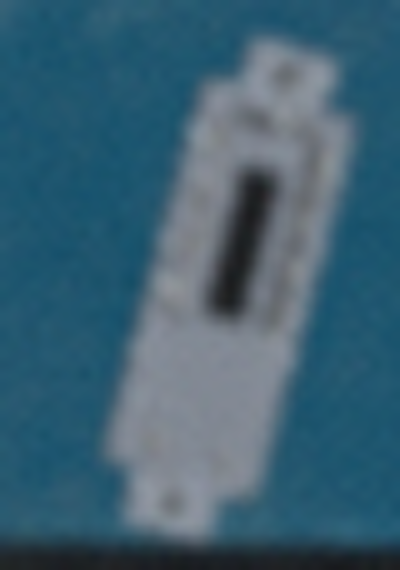

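View pics/sideh.png

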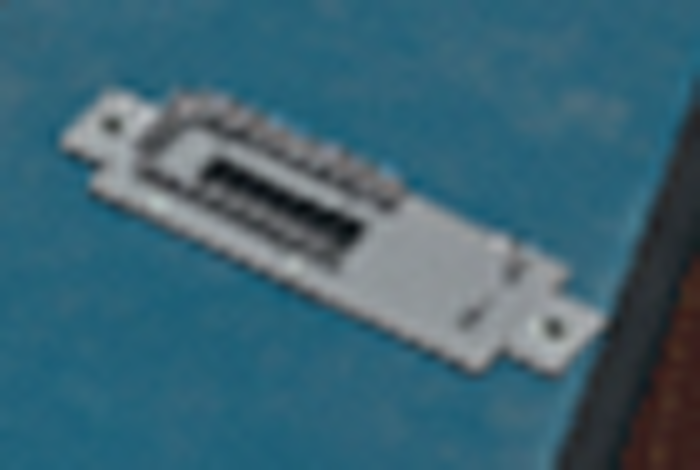

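```bash
python3 - <<'E'
from h import *
T=np.load('top0.npy',allow_pickle=True).item();S=np.load('side0.npy',allow_pickle=True).item()
f=lambda p,q,o,z=4: ray_at_z(p,((q[0]+.5)/10-.5+o[0],(q[1]+.5)/10-.5+o[1]),z)[:2]
ot=(305,240);os_=(325,180)
def yaw(a,b): v=a-b; return np.round([np.hypot(*v),np.degrees(np.arctan2(v[1],v[0]))],2)
c=[f(T,q,ot) for q in ((205,80),(352,115),(262,497),(110,458))]
print('top corners mean',np.mean(c,0),yaw(c[0],c[3]),yaw(c[1],c[2]),np.hypot(*(c[0]-c[1])),np.hypot(*(c[2]-c[3])))
h=[f(T,q,ot) for q in ((288,72),(172,502))];print('holes mid',np.mean(h,0),yaw(*h))
h=[f(S,q,os_) for q in ((112,124),(554,328))];print('side holes mid',np.mean(h,0),yaw(*h))
a,b,d=[f(S,q,os_) for q in ((90,190),(488,374),(572,268))]
print('side edge',yaw(a,b),np.hypot(*(b-d)),'centre',(a+d)/2)
# slot ends
s=[f(T,q,ot) for q in ((257,170),(226,318))];print('slot top',s,yaw(*s))
s=[f(S,q,os_) for q in ((215,172),(350,240))];print('slot side',s,yaw(*s))
# held button, in side
k=800/120
for q,z in (((239,362),None),((172,360),None)):
    uv=((q[0]+.5)/k-.5+240,(q[1]+.5)/k-.5+150)
    for z in (142,144,146): print('btn z',z,ray_at_z(S,uv,z)[:2])
E
```

```text
top corners mean [ 417.4131496  -249.63868375] [124.65 -13.99] [125.41 -13.31] 48.525451018196044 49.998865672369995
holes mid [ 417.62803592 -248.94874563] [142.42 -15.06]
side holes mid [ 413.32693839 -246.34994188] [141.54 -15.1 ]
side edge [125.73 -14.59] 50.58725108104148 centre [ 412.44326134 -244.38222329]
slot top [array([ 454.82145303, -257.49405707]), array([ 407.43728484, -247.60074982])] [ 48.41 -11.79]
slot side [array([ 448.49106163, -255.66450502]), array([ 405.64945821, -242.0082141 ])] [ 44.97 -17.68]
btn z 142 [555.51690912 -15.60614396]
btn z 144 [554.57530981 -13.58422437]
btn z 146 [553.63371049 -11.56230478]
btn z 142 [577.57310354  -7.95259197]
btn z 144 [576.56959605  -5.95215466]
btn z 146 [575.56608856  -3.95171736]
```

```bash
python3 mv.py 511.2 -22.5 126.4 8.2 379.9 -238 126.4 -14.6
```

```text
[-0.1607  0.1946  0.    ] 0.3979
```

>>> carry_out:
  moves: [-0.02, 0.024, 0, 0, 0, 0.06, 1, -0.045, 0.054, 0, 0, 0, 0.12, 1, -0.07, 0.085, 0, 0, 0, 0.18, 1, -0.095, 0.115, 0, 0, 0, 0.24, 1, -0.12, 0.145, 0, 0, 0, 0.3, 1]

```text
clock: 14.03
tool_pos: [412.5, -184.4, 126.9]
ee_rot: [[0.987, -0.158, 0.0], [-0.158, -0.987, -0.0], [0.0, 0.0, -1.0]]
force: [1.5, -0.9, -1.6]
width: 0.276
```

```bash
python3 - <<'E'
import numpy as np
from mv import rel
a=np.radians(8.2);R=np.array([[np.cos(a),np.sin(a),0],[np.sin(a),-np.cos(a),0],[0,0,-1]])
c=np.array([511.2,-22.5,126.4])+R@np.array([-120,145,0.]);y=8.2-np.degrees(.3)
print(c,y,rel(c,y,[379.9,-238,66],-14.6))
E
```

```text
[ 413.10804768 -183.13302553  126.4       ] -8.988733853924696 (array([-0.0242,  0.0594,  0.0604]), np.float64(0.0979))
```

>>> carry_out:
  moves: [-0.008, 0.02, 0.01, 0, 0, 0.035, 1, -0.016, 0.04, 0.025, 0, 0, 0.07, 1, -0.0242, 0.0594, 0.04, 0, 0, 0.0979, 1, -0.0242, 0.0594, 0.055, 0, 0, 0.0979, 1, -0.0242, 0.0594, 0.0604, 0, 0, 0.0979, 1]

```text
clock: 14.45
tool_pos: [379.1, -238.7, 65.0]
ee_rot: [[0.967, -0.254, -0.002], [-0.254, -0.967, 0.001], [-0.002, -0.001, -1.0]]
force: [-0.1, 0.8, -1.0]
width: 0.272
```

>>> carry_out:
  moves: [0, 0, 0, 0, 0, 0, 1, 0, 0, 0, 0, 0, 0, 1, 0, 0, 0, 0, 0, 0, 1, 0, 0, 0, 0, 0, 0, 1, 0, 0, 0, 0, 0, 0, 1]

```text
clock: 14.87
tool_pos: [381.0, -238.0, 67.0]
ee_rot: [[0.968, -0.251, 0.001], [-0.251, -0.968, -0.001], [0.001, 0.0, -1.0]]
force: [-0.2, 0.4, -2.6]
width: 0.275
```

```bash
python3 look.py s8.png side 320 160 400 220; python3 look.py t8.png top 290 225 360 290
```

```text
14.8667 [ 380.95 -238.04   67.  ] -14.54 [-0.17  0.42 -2.6 ] 0.275
14.9167 [ 380.84 -238.06   66.9 ] -14.54 [-0.29 -0.5  -1.02] 0.274
```

View pics/s8.png

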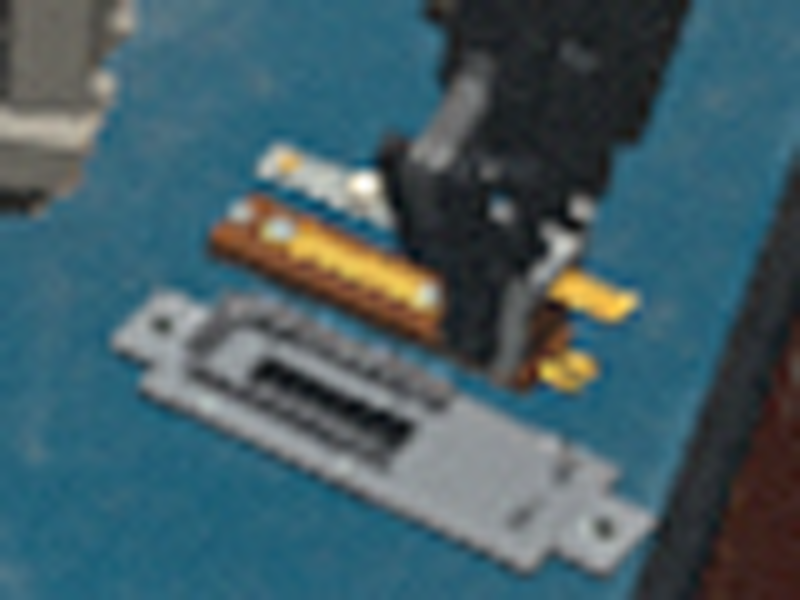

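View pics/t8.png

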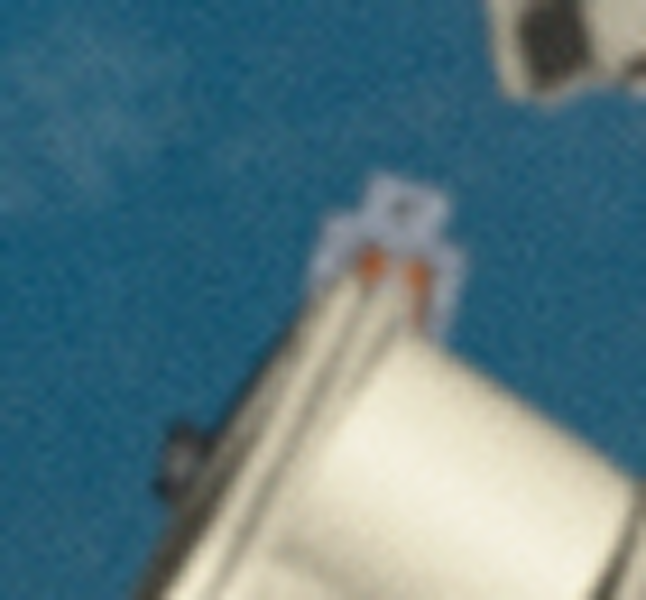

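```bash
python3 - <<'E'
from h import *
T=np.load('top0.npy',allow_pickle=True).item();S=np.load('side0.npy',allow_pickle=True).item()
def f(p,q,o,z,k=10): return ray_at_z(p,((q[0]+.5)/k-.5+o[0],(q[1]+.5)/k-.5+o[1]),z)[:2]
o=(320,160)
y=np.radians(-14.6);u=np.array([np.cos(y),np.sin(y)]);n=np.array([-u[1],u[0]])
def yaw(v): return np.degrees(np.arctan2(v[1],v[0]))
# housing side
a=f(S,(140,390),o,2);b=f(S,(525,573),o,2)   # mid thickness of plate edge
print('plate edge',np.hypot(*(a-b)),yaw(a-b),'origin side',(a+b)/2-34*u-25*n)
h1=f(S,(161,325),o,4);h2=f(S,(603,527),o,4);print('holes',yaw(h1-h2),(h1+h2)/2-34*u)
a=f(S,(212,250),o,47.9);b=f(S,(525,390),o,47.9)
print('bar',np.hypot(*(a-b)),yaw(a-b),'origin',(a+b)/2-34*u-12*n)
a=f(S,(365,185),o,47.9+37);print('button->origin',a-44*u)
k=646/70; o=(290,225)
a=f(T,(360,243),o,55.9,k);b=f(T,(432,265),o,55.9,k);print('top bar end',np.hypot(*(a-b)),(a+b)/2,'origin',(a+b)/2-84*u)
h=f(T,(404,208),o,4,k);print('top hole ->origin (hole x=34+71)',h-105*u)
E
```

```text
plate edge 123.05826837723949 -15.389467458614178 origin side [ 380.65688718 -236.99293674]
holes -14.805830571028885 [ 380.66167096 -237.66318665]
bar 97.49003422798242 -14.91609318925437 origin [ 382.07486122 -240.02961516]
button->origin [ 381.79022296 -235.47468487]
top bar end 25.380191798576703 [ 467.52524045 -259.32403416] origin [ 386.23767013 -238.15020807]
top hole ->origin (hole x=34+71) [ 383.67901624 -240.92363951]
```

>>> carry_out:
  moves: [-0.0015, 0, 0.006, 0, 0, 0, 1, -0.0015, 0, 0.014, 0, 0, 0, 1, -0.0015, 0, 0.022, 0, 0, 0, 1, -0.0015, 0, 0.026, 0, 0, 0, 1, -0.0015, 0, 0.026, 0, 0, 0, 1]

```text
clock: 15.38
tool_pos: [378.0, -237.3, 38.9]
ee_rot: [[0.968, -0.252, -0.002], [-0.252, -0.968, 0.001], [-0.002, -0.001, -1.0]]
force: [0.8, 0.1, -2.1]
width: 0.272
```

>>> carry_out:
  moves: [0, 0, 0, 0, 0, 0, 1, 0, 0, 0, 0, 0, 0, 1, 0, 0, 0, 0, 0, 0, 1, 0, 0, 0, 0, 0, 0, 1, 0, 0, 0, 0, 0, 0, 1]

```text
clock: 15.8
tool_pos: [379.0, -237.9, 40.6]
ee_rot: [[0.968, -0.252, 0.0], [-0.252, -0.968, -0.0], [0.0, 0.0, -1.0]]
force: [-0.0, 0.8, -1.4]
width: 0.27
```

```bash
python3 look.py s9.png side 325 170 395 222; python3 look.py t9.png top 310 230 350 260
```

```text
15.8 [ 378.96 -237.89   40.55] -14.6 [-0.02  0.76 -1.39] 0.27
15.85 [ 378.93 -237.86   40.52] -14.59 [ 0.16 -0.11 -1.63] 0.276
```

View pics/s9.png

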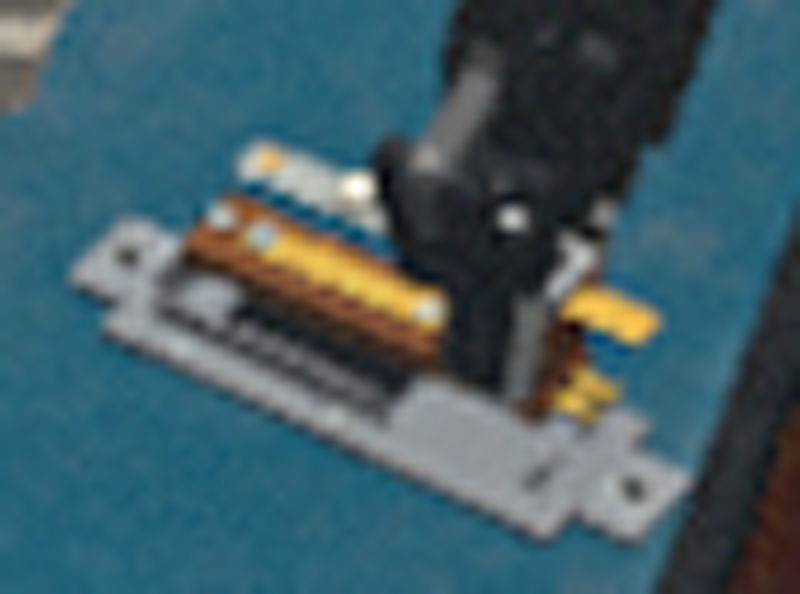

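View pics/t9.png

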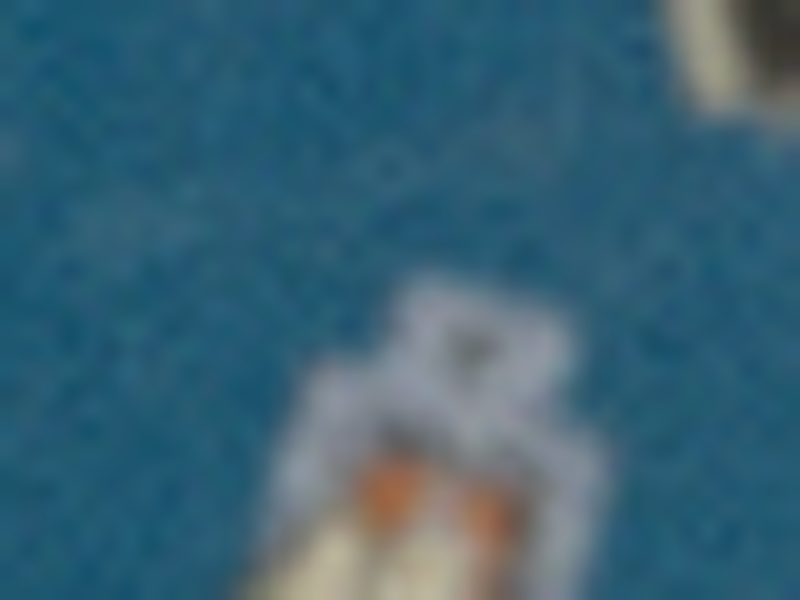

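```bash
python3 - <<'E'
from h import *
S=np.load('side0.npy',allow_pickle=True).item()
k=800/70
def f(p,q,z): return ray_at_z(p,((q[0]+.5)/k-.5+325,(q[1]+.5)/k-.5+170),z)[:2]
y=np.radians(-14.8);u=np.array([np.cos(y),np.sin(y)]);n=np.array([-u[1],u[0]])
def yaw(v): return np.degrees(np.arctan2(v[1],v[0]))
h1=f(S,(127,256),4);h2=f(S,(634,489),4);H=(h1+h2)/2-34*u;print('holes',yaw(h1-h2),H)
e1=f(S,(104,330),2);e2=f(S,(545,542),2);print('edge',np.hypot(*(e1-e2)),yaw(e1-e2),(e1+e2)/2-34*u-25*n)
zb=21.5
for nm,D in (('bar bottom',(f(S,(187,262),zb)+f(S,(527,415),zb))/2-34*u-12*n),('button',f(S,(357,188),zb+37)-44*u)):
    d=D-H;print(nm,D,'dx',d@u,'dy',d@n)
E
```

```text
holes -14.973727841145882 [ 380.50575439 -237.69930576]
edge 123.77734435794653 -15.728591695612025 [ 380.28486321 -237.03412229]
bar bottom [ 381.08096188 -239.18202449] dx 0.9348782595276552 dy -1.2865928313933264
button [ 379.99176225 -234.79055003] dx -1.2399689392287487 dy 2.6809559583772513
```

>>> carry_out:
  moves: [0, 0.0007, 0.002, 0, 0, 0, 1, 0, 0.0007, 0.004, 0, 0, 0, 1, 0, 0.0007, 0.006, 0, 0, 0, 1, 0, 0.0007, 0.008, 0, 0, 0, 1, 0, 0.0007, 0.008, 0, 0, 0, 1]

```text
clock: 16.32
tool_pos: [378.4, -238.3, 31.9]
ee_rot: [[0.968, -0.252, -0.001], [-0.252, -0.968, 0.0], [-0.001, -0.0, -1.0]]
force: [0.6, -0.1, -1.2]
width: 0.276
```

>>> carry_out:
  moves: [0, 0, 0.001, 0, 0, 0, 1, 0, 0, 0.002, 0, 0, 0, 1, 0, 0, 0.003, 0, 0, 0, 1, 0, 0, 0.003, 0, 0, 0, 1, 0, 0, 0.003, 0, 0, 0, 1]

```text
clock: 16.73
tool_pos: [378.9, -238.6, 29.4]
ee_rot: [[0.968, -0.252, 0.001], [-0.252, -0.968, -0.0], [0.001, 0.0, -1.0]]
force: [0.9, -0.1, -1.7]
width: 0.27
```

>>> carry_out:
  moves: [0, 0, 0.0005, 0, 0, 0, 1, 0, 0, 0.001, 0, 0, 0, 1, 0, 0, 0.0015, 0, 0, 0, 1, 0, 0, 0.002, 0, 0, 0, 1, 0, 0, 0.002, 0, 0, 0, 1]

```text
clock: 17.15
tool_pos: [379.3, -238.8, 27.4]
ee_rot: [[0.968, -0.252, 0.001], [-0.252, -0.968, -0.001], [0.001, 0.0, -1.0]]
force: [3.3, -1.7, -1.3]
width: 0.272
```

>>> carry_out:
  moves: [0, 0, 0.0005, 0, 0, 0, 1, 0, 0, 0.001, 0, 0, 0, 1, 0, 0, 0.0015, 0, 0, 0, 1, 0, 0, 0.002, 0, 0, 0, 1, 0, 0, 0.002, 0, 0, 0, 1]

```text
clock: 17.57
tool_pos: [379.3, -238.9, 25.4]
ee_rot: [[0.968, -0.252, 0.001], [-0.252, -0.968, -0.001], [0.001, 0.0, -1.0]]
force: [4.9, -1.0, -1.4]
width: 0.27
```

>>> carry_out:
  moves: [0, 0, 0.0005, 0, 0, 0, 1, 0, 0, 0.001, 0, 0, 0, 1, 0, 0, 0.0015, 0, 0, 0, 1, 0, 0, 0.0015, 0, 0, 0, 1, 0, 0, 0.0015, 0, 0, 0, 1]

```text
clock: 17.98
tool_pos: [379.3, -238.9, 23.9]
ee_rot: [[0.968, -0.252, 0.001], [-0.252, -0.968, -0.001], [0.001, 0.0, -1.0]]
force: [4.1, -1.2, -1.7]
width: 0.273
```

>>> carry_out:
  moves: [0, 0, 0.0003, 0, 0, 0, 1, 0, 0, 0.0006, 0, 0, 0, 1, 0, 0, 0.001, 0, 0, 0, 1, 0, 0, 0.001, 0, 0, 0, 1, 0, 0, 0.001, 0, 0, 0, 1]

```text
clock: 18.4
tool_pos: [379.3, -238.9, 23.0]
ee_rot: [[0.968, -0.252, 0.001], [-0.252, -0.968, -0.001], [0.002, 0.001, -1.0]]
force: [4.2, -1.8, -0.0]
width: 0.276
```

```bash
python3 look.py s10.png side 325 170 395 222
```

```text
18.4 [ 379.33 -238.9    22.97] -14.6 [ 4.22 -1.83 -0.02] 0.276
```

View pics/s10.png

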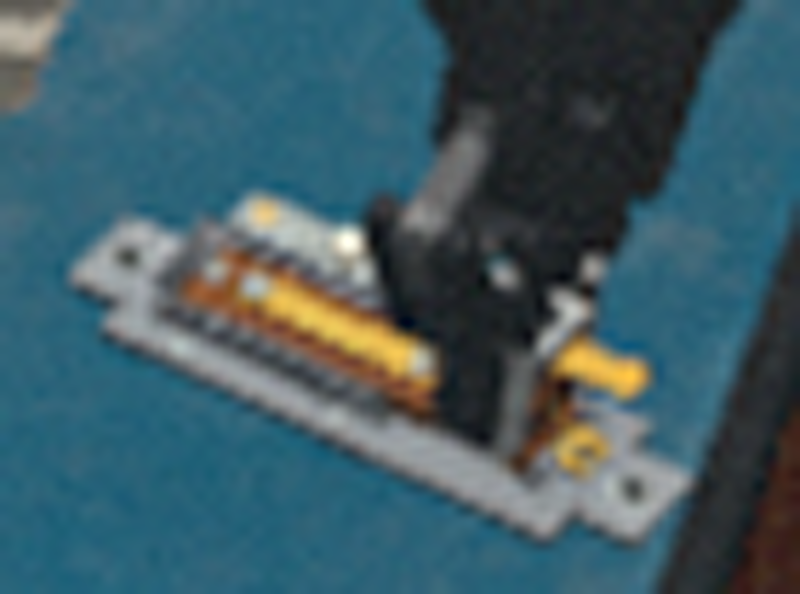

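>>> carry_out:
  moves: [0.0005, 0, 0.0003, 0, 0, 0, 1, 0.0005, 0, 0.0006, 0, 0, 0, 1, 0.0005, 0, 0.0008, 0, 0, 0, 1, 0.0005, 0, 0.0008, 0, 0, 0, 1, 0.0005, 0, 0.0008, 0, 0, 0, 1]

```text
clock: 18.87
tool_pos: [379.4, -238.8, 22.5]
ee_rot: [[0.968, -0.252, 0.001], [-0.252, -0.968, -0.0], [0.001, 0.0, -1.0]]
force: [2.8, -2.1, 8.1]
width: 0.271
```

>>> carry_out:
  moves: [0, 0, 0, 0, 0, 0, 0.2, 0, 0, 0, 0, 0, 0, 0, 0, 0, 0, 0, 0, 0, -0.18, 0, 0, 0, 0, 0, 0, -0.18, 0, 0, 0, 0, 0, 0, -0.18]

```text
clock: 19.28
tool_pos: [378.5, -238.2, 21.8]
ee_rot: [[0.968, -0.252, -0.001], [-0.252, -0.968, 0.001], [-0.001, -0.0, -1.0]]
force: [-0.3, 0.8, -0.1]
width: 0.591
```

>>> carry_out:
  moves: [0, 0, -0.005, 0, 0, 0, -0.18, 0, 0, -0.015, 0, 0, 0, -0.18, 0, 0, -0.03, 0, 0, 0, -0.18, 0, 0, -0.05, 0, 0, 0, -0.18, 0, 0, -0.07, 0, 0, 0, -0.18]

```text
clock: 19.7
tool_pos: [378.8, -238.4, 93.2]
ee_rot: [[0.968, -0.252, -0.001], [-0.252, -0.968, 0.0], [-0.001, -0.0, -1.0]]
force: [0.7, 0.2, 0.4]
width: 0.589
```

>>> carry_out:
  moves: [0, 0, -0.02, 0, 0, 0, 1, 0, 0, -0.03, 0, 0, 0, 1, 0, 0, -0.03, 0, 0, 0, 1, 0, 0, -0.03, 0, 0, 0, 1, 0, 0, -0.03, 0, 0, 0, 1]

```text
clock: 20.12
tool_pos: [378.7, -238.3, 121.5]
ee_rot: [[0.968, -0.252, -0.001], [-0.252, -0.968, 0.001], [-0.001, -0.0, -1.0]]
force: [-0.6, 0.3, 0.4]
width: 0.002
```

```bash
python3 look.py s11.png side 325 170 395 222
```

```text
20.1167 [ 378.69 -238.3   121.48] -14.59 [-0.6   0.35  0.42] 0.002
```

View pics/s11.png

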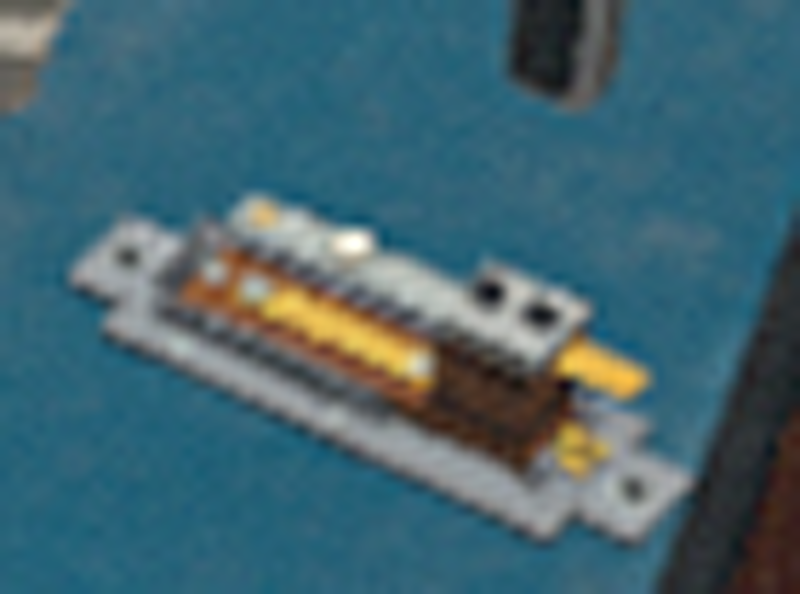

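```bash
python3 - <<'E'
from h import *
from mv import rel
S=np.load('side0.npy',allow_pickle=True).item();k=800/70
P=ray_at_z(S,((352.5)/k-.5+325,(243.5)/k-.5+170),40)[:2];print(P,P+[1.7,-1.3])
c=[378.3,-238.3,121.7]
print(rel(c,-14.6,[424,-250.3,62],-14.6))
E
```

```text
[ 422.6192285  -247.93821266] [ 424.3192285  -249.23821266]
(array([0.0472, 0.0001, 0.0597]), np.float64(-0.0))
```

>>> carry_out:
  moves: [0.02, 0, 0.01, 0, 0, 0, 1, 0.04, 0, 0.025, 0, 0, 0, 1, 0.0472, -0.0003, 0.045, 0, 0, 0, 1, 0.0472, -0.0003, 0.058, 0, 0, 0, 1, 0.0472, -0.0003, 0.06, 0, 0, 0, 1]

```text
clock: 20.58
tool_pos: [423.4, -249.1, 58.8]
ee_rot: [[0.968, -0.252, -0.005], [-0.252, -0.968, 0.003], [-0.006, -0.002, -1.0]]
force: [-0.8, 1.5, -0.5]
width: 0.004
```

>>> carry_out:
  moves: [0, 0, 0.002, 0, 0, 0, 1, 0, 0, 0.004, 0, 0, 0, 1, 0, 0, 0.006, 0, 0, 0, 1, 0, 0, 0.0077, 0, 0, 0, 1, 0, 0, 0.0077, 0, 0, 0, 1]

```text
clock: 21.0
tool_pos: [424.9, -250.3, 54.6]
ee_rot: [[0.968, -0.252, 0.0], [-0.252, -0.968, -0.0], [0.001, 0.0, -1.0]]
force: [-0.3, -0.1, 0.3]
width: -0.0
```

```bash
python3 look.py s12.png side 325 170 395 222
```

```text
21.0 [ 424.9  -250.28   54.58] -14.6 [-0.34 -0.12  0.25] -0.0
```

View pics/s12.png

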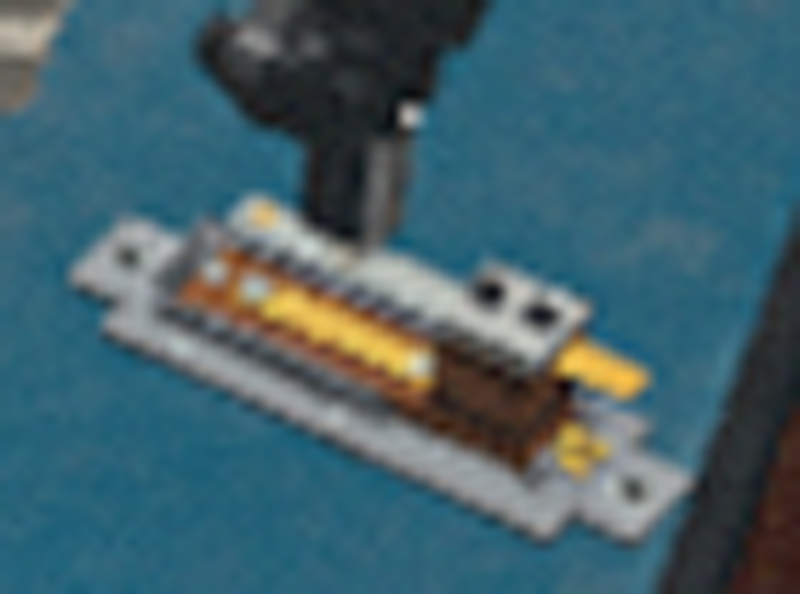

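The finger is centred on the button (column ≈352), so I'll press.

>>> carry_out:
  moves: [0, 0, 0.0006, 0, 0, 0, 1, 0, 0, 0.0012, 0, 0, 0, 1, 0, 0, 0.002, 0, 0, 0, 1, 0, 0, 0.0025, 0, 0, 0, 1, 0, 0, 0.0025, 0, 0, 0, 1]

```text
clock: 21.47
tool_pos: [425.1, -250.3, 51.9]
ee_rot: [[0.968, -0.252, 0.0], [-0.252, -0.968, -0.0], [0.0, 0.0, -1.0]]
force: [0.6, 0.8, 1.8]
width: 0.001
```

>>> carry_out:
  moves: [0, 0, 0.0003, 0, 0, 0, 1, 0, 0, 0.0006, 0, 0, 0, 1, 0, 0, 0.001, 0, 0, 0, 1, 0, 0, 0.001, 0, 0, 0, 1, 0, 0, 0.001, 0, 0, 0, 1]

```text
clock: 21.88
tool_pos: [425.2, -250.3, 50.9]
ee_rot: [[0.968, -0.252, 0.001], [-0.252, -0.968, -0.0], [0.001, 0.0, -1.0]]
force: [0.8, -0.3, 2.5]
width: 0.0
```

```bash
cat > hold.py <<'E'
from h import *
import sys
F=[]
for i in range(int(sys.argv[1])):
    manip.read_camera('side');o=manip.get_obs();F.append(o['force'])
print(o['clock'],o['tool_pos'],np.mean(F,0),np.std(F,0),np.linalg.norm(np.mean(F,0)))
E
python3 hold.py 5
```

```text
22.1333 [ 425.11695501 -250.29141791   50.9282676 ] [ 1.47145417 -0.28230231  2.55923825] [0.3179951  0.63958736 0.28553882] 2.9655644261887155
```

Now 1.4 mm more, then hold.

>>> carry_out:
  moves: [0, 0, 0.0004, 0, 0, 0, 1, 0, 0, 0.0008, 0, 0, 0, 1, 0, 0, 0.0012, 0, 0, 0, 1, 0, 0, 0.0014, 0, 0, 0, 1, 0, 0, 0.0014, 0, 0, 0, 1]

```text
clock: 22.55
tool_pos: [425.2, -250.4, 49.5]
ee_rot: [[0.968, -0.252, 0.001], [-0.252, -0.968, -0.0], [0.001, 0.0, -1.0]]
force: [3.0, 0.2, 3.6]
width: 0.004
```

```bash
python3 hold.py 10;python3 hold.py 10
```

```text
23.05 [ 424.96863702 -250.25217044   49.47117753] [ 3.05617792 -0.87673872  4.45650611] [0.32186868 0.5139564  0.35950076] 5.474426088612246
23.55 [ 424.90056411 -250.20623537   49.42134783] [ 2.93271551 -1.00781806  4.3033072 ] [0.40554974 0.71010178 0.28831672] 5.304240789433564
```

>>> carry_out:
  moves: [0, 0, -0.003, 0, 0, 0, 1, 0, 0, -0.008, 0, 0, 0, 1, 0, 0, -0.03, 0, 0, 0, 1, 0, 0, -0.065, 0, 0, 0, 1, 0, 0, -0.1, 0, 0, 0, 1]

```text
clock: 23.97
tool_pos: [422.6, -248.9, 149.3]
ee_rot: [[0.968, -0.252, -0.005], [-0.252, -0.968, 0.003], [-0.006, -0.002, -1.0]]
force: [0.5, 0.1, 0.3]
width: 0.003
```

>>> carry_out:
  moves: [-0.03, 0, -0.02, 0, 0, 0, 1, -0.05, 0, -0.05, 0, 0, 0, 1, -0.05, 0, -0.05, 0, 0, 0, 1, -0.05, 0, -0.05, 0, 0, 0, 1, -0.05, 0, -0.05, 0, 0, 0, 1]

```text
clock: 24.38
tool_pos: [376.0, -237.3, 199.2]
ee_rot: [[0.968, -0.252, -0.001], [-0.252, -0.968, 0.0], [-0.001, -0.0, -1.0]]
force: [-0.0, 0.1, 0.2]
width: -0.001
```

```bash
python3 look.py s13.png side 325 170 395 222;python3 look.py s13b.png side 200 140 400 290
```

```text
24.3833 [ 376.04 -237.32  199.24] -14.61 [-0.    0.09  0.2 ] -0.001
24.4333 [ 376.16 -237.29  198.71] -14.6 [ 0.15  0.68 -0.18] 0.0
```

View pics/s13.png

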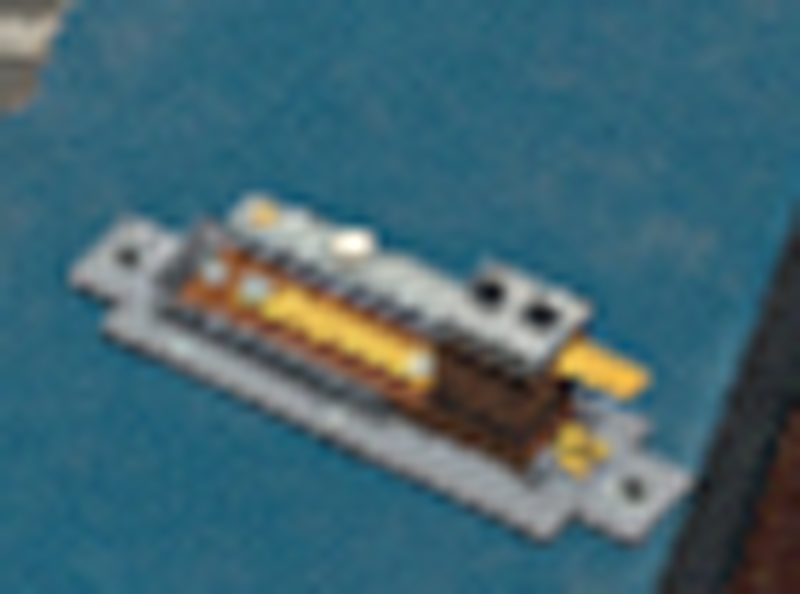

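View pics/s13b.png

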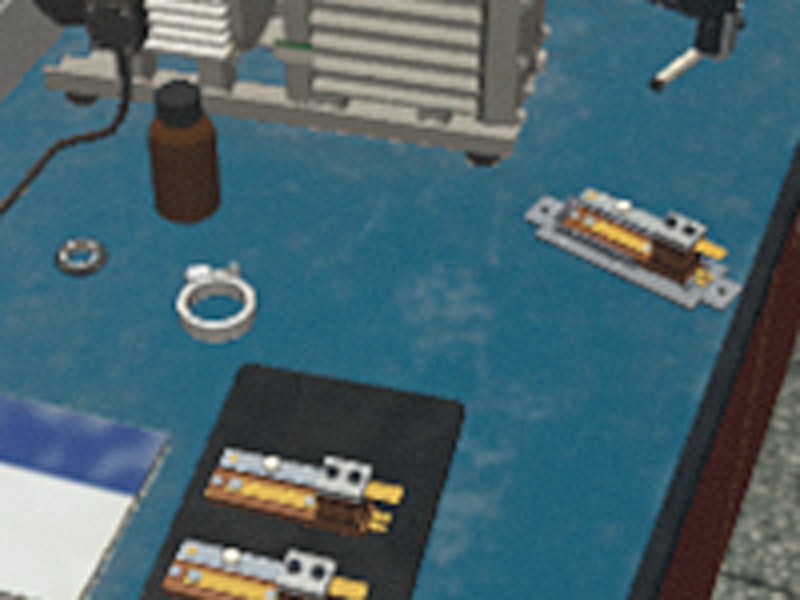

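The switch sits flat in the housing at (350,300) in the close-up, with its tags in the notch and its blade released. The other two switches and the bystanders in this view are where they were, and the arm is clear.

```bash
python3 -c "
from workcell import manip
print(manip.job_done())"
```

```text
the job is handed in; nothing more can be done
None
```

The good switch, the one furthest right on the mat, is seated in the grey housing and proved there. I handed the job in at about 24 s; no verdict is reported.

| Switch | Vertical force | Give at button | Stiffness | Result |
|---|---|---|---|---|
| Middle, on the mat | about 4.5 N | about 1.5 mm | about 3 N/mm | hardened |
| Right, on the mat | about 4.8 N (5.8 N with side load), held about 1 s | about 3.4 mm | about 1.4 N/mm | good |
| Right, in the housing | about 4.4 N (5.4 N with side load), held 1 s | about 3.2 mm | about 1.4 N/mm | good |
| Left | not pressed | not measured | not measured | taken to be the tired one |

- **Seating:** I gripped the right switch by its clamp block and lowered it into the pocket. It went home with light wall contact (about 4 N) and an 8 N push on the bottom.
- **Final picture:** it sits flat with its tags in the notch and its blade released. The other switches and the bystanders in that view look unmoved, the gripper is clear, and the force reads about 0.
- **Where checks disagreed:** the two cameras differed by 3 to 4 mm, so I averaged them. The side force during the presses (about 3 N) was higher than I expected, but the total stayed within the limits.

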